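# Put the gilding brush and burnisher away upright in the latched tool case

## Task

Open the jeweller's tool case: lift the steel paddle on the front of its lid to free the catch and swing the lid right back. Then take the brush and the burnisher off the wooden rest and stand them in the two empty sleeves inside the case, one in each (either way round), handle end down and working tip up, all the way to the bottom. Leave the lid open and the other things on the bench where they are.

Things in the scene. Friction and masses are not known exactly. Their poses are not given: they have to be found in the camera images.
- case: Fixed black case, aluminium edges, 150 mm deep (x), 260 wide (y), 150 high shut: base 100 (walls 5), lid 50. Origin: centre of underside, z up; the paddle side faces its -x, to the robot. Carrying handle on the lid's top: 26 mm high, 132 along y, at x = 12. Inside, three upright square sleeves in a row along y, 65 mm apart: a file stands in the middle one, the outer two are empty.
- lid (a joint): Lid angle in rad: 0 shut, 1.6 its stop, just past upright. It turns up and back about a level line along the case's y at point lid_hinge. It cannot open while the pawl is engaged. Stiff hinges keep it at any angle where it is left; raising it takes 3 to 5 N at the paddle. Open, it stands up to 250 mm above the bench, and the pawl, 18 mm wide, sticks 25 mm forward out of the middle of its front rim.
- lid_hinge (a point): Middle of the lid's hinge line, at the top of the base's rear wall: (79, 0, 100) mm in the case's frame. Its axes are the lid's, parallel to the case's when shut.
- paddle (a joint): Paddle angle in rad: 0 at rest, 0.8 its stop; lifting its free edge increases it. The pawl lets go of the base at about 0.5. A spring returns it: 2 to 4 N at the grip point lifts it. Once it is lifted, pulling on up raises the lid.
- paddle_grip (a point): Mid paddle: steel plate with side flanges, 44 mm wide (case's y), 46 long, 11 thick over the flanges, hanging out and down at 45 degrees from the lid's front. It turns about a line along y at (-81, 0, 136) mm in the case's frame; this point is then at (-105, 0, 112), 38 below the lid's top. Pinch its side edges from above, fingers closing along the case's y; it can turn between the pads.
- sleeve_left (a point): Middle of the mouth of the sleeve at the case's +y side: (-10, 65, 84) mm in the case's frame, hidden by the shut lid. Square grey plastic tube, 30 x 30 mm inside, walls 2 mm, 78 mm deep, open at the top; its mouth is 16 mm below the rim of the base. Empty. z up.
- sleeve_mid (a point): The same for the middle sleeve, (-10, 0, 84) mm, which holds the file.
- sleeve_right (a point): The same for the sleeve at the case's -y side, (-10, -65, 84) mm. Empty.
- rest: Fixed wooden tool rest: 6 mm base plate 80 mm (x) by 146 (y) and two rails along y, 6 thick, 44 high, centred at x = -31 and +31. Notches 14 wide, 9 deep, floors at 35, at y = -50, 0, +50. Brush and burnisher lie along x in the outer notches (either way round), tips to +x; the middle one is empty. Fingers fit between the rails, beside a tool. Origin: centre of underside.
- brush: Gilding brush, 132 mm long, about 22 g: round pale wooden handle 11 mm thick, 100 long, steel ferrule 9 thick, flat brown bristles 14 long. Origin: on its axis at the handle's flat end; x runs to the bristles. In the rest its axis is level, 40 mm above the bench, on rails 22 and 84 mm from the origin; grip it 55 to 60 from the origin. Bristles point to the robot's left or left and back.
- burnisher: Agate burnisher, 126 mm long, about 30 g: round dark wooden handle 11 mm thick, 96 long, brass ferrule 9 thick, slightly curved brown stone tip 18 long. Origin: on its axis at the handle's flat end; x runs to the tip. It lies in the rest just as the brush does, tip to the robot's left or left and back.
- file: Needle file with a round wooden handle (11 mm), 129 mm long, standing handle down in the middle sleeve; leave it there. Origin: centre of the handle's end; z along the file.
- cutters: Side cutters lying on the bench, 95 mm long, leave alone. Origin: pivot, underside.
- findings_box: Open clear box of gold findings, 55 x 55 x 30 mm, leave alone. Origin: centre of underside.
- screw_cap: Metal screw cap lying mouth up, 32 mm across, 18 mm high, leave alone. Origin: centre of underside.
- jar: Small amber glass jar with a steel lid, 48 mm across, 65 mm high, leave alone. Origin: centre of underside.
- anvil: Steel bench block, 55 x 55 x 20 mm, leave alone. Origin: centre of underside.
- medal: Gilded medallion, 42 mm across, 5 mm thick, leave alone. Origin: centre of underside.
- charm: Gilded charm, 28 mm across, 5 mm thick, leave alone. Origin: centre of underside.
Not all that is in view belongs to the job. What is shaped like the burnisher but green or pink is not meant. Leave any orange or pink look-alike of the brush alone.

How it is judged:
By the outcome, as a careful person would: the job done as asked, in the order asked, and still so for the second after the job is handed in, with the robot touching nothing.
It also fails if it takes over 72 s, if anything falls off the work surface, if the arm or the gripper's body presses on something with over 40 N, if the wrist force passes 120 N, or if a joint passes its speed limit or range.

## Robot

A 7-joint arm with a two-finger parallel gripper is mounted at the origin on the work surface. World frame = base frame: x ahead of the robot, y to its left, z up, the work surface at z = 0. Lengths are in m, angles in rad, forces in N, time in s.
With the tool pointing down it reaches from about 0.4 to 0.85 m from the base axis. Payload 4.5 kg.
Tool frame: the origin (TCP) lies at the very end of the fingers, on their centre line; the grasp point (between the pads) lies 19 mm behind it (r.grip_point_offset is the distance from the TCP to the grasp point, in m); z points along the fingers, y is the line along which they close (so a half turn about z gives the same grasp; the last joint's range is limited). The gripper opens to 88 mm and grips with 3 to 60 N. Pads are 18 mm wide; open, the fingers measure 123 mm over their backs; the gripper's body (75 mm by 187 mm) begins 45 mm behind the grasp point.
Start: joints at [-1.195, 0.689, -0.195, 1.565, 0.157, 0.902, -0.215], TCP at [0.209, 0.589, 0.239] pointing down, gripper open.
Joint ranges: [-3.01, 3.01], [-0.46, 2.08], [-1.47, 1.51], [0.13, 2.56], [-1, 4.14], [0.04, 2.09], [-2.66, 2.66]. Speed limits (rad/s): [2.57, 2.57, 3.14, 3.14, 3.14, 3.14, 3.14].

## Interface

Orientations are given as a unit quaternion [x, y, z, w].
In Python, from plant import r gives the robot as it stands.
- The arm moves only by the tool carry_out, never from a script. Its argument "rows" is a list of rows, each a list of 3 entries, a list of its own where there are three numbers: the shift along the tool's x, y, z in cm, then the turn, a rotation vector about the tool's x, y, z in degrees, then the closure, from 0 (fully open) to 1 (shut). A call has 1 to 12 rows; each row is the pose to reach, as a shift and turn from the pose commanded when the call began, along the tool's axes at that moment; what a row does not reach only later rows make up. A row lasts 1/10 s, in which the tool goes at most 50 mm and 8.59 degrees, less where a joint would pass 70% of its speed; a pose out of reach is approached as far as the arm can. A call with a gripper value outside its range is refused whole. The fingers move at their own pace and stop on an object; "newtons" is the grip in N (left out, the last holds). Time passes only in rows, so rows that repeat a pose let the fingers close. It gives the time, the measured TCP pose, the force, the opening and the grip force at its end, in the units of the state.
- r.get_state(): the state, without advancing time (a new reading comes with each control period).
- r.snapshot(name): name is "scene" or "top" or "wrist"; returns a dict with "image" (400x640x3 uint8, red, green, blue), "fx", "fy", "cx", "cy" (pixels), "dist_coeffs" ([k1, k2, p1, p2, k3] as OpenCV has them; the pictures are not rectified), "pose" (4x4, takes a point from camera to world coordinates). Camera axes: x right, y up, looking along -z (the intrinsics and any distortion apply to the point x, -y, -z); pixel columns grow to the right and rows downward; lengths in m; the calibration is good to about 2 mm. A picture is of the moment at which its call begins. There is no depth.
- r.finish_job(): hands the job in; it is judged then, once.
The state is a dict: "clock": time; "q": joint angles; "qd": joint speeds; "joint_torque": joint torques, N m; "tool_pos": TCP position; "eef_rot": TCP orientation; "contact_force": force on the tool from outside, world axes, zero at the start; "moment": the same for the moment, N m; "opening": opening from 0.0 (shut) to 1.0 (fully open); "finger_force": force on a finger pad.
Only numpy, scipy, OpenCV 4.12 (cv2) and the standard library are available. Lean on these libraries where they do the work, as an engineer would, in place of code of your own. Each camera call takes 0.05 s, during which the arm holds its last target. There are 200 camera calls.

## Working session

There is one attempt and no reset: what is moved stays moved. The work goes in short steps, Python scripts to look and compute and a tool call to move; the robot and the scene stay as the last step left them, time stands still between calls to the robot, and variables do not carry over. Pictures are saved under pics/ and viewed, at most 10 in all, crops included, and the job is handed in when it is done.

Besides the shell and the picture viewer there is one more tool, called after ">>>" as name(argument=value, ...) on one line, values as JSON. carry_out: Moves the arm, as the interface text tells. Its arguments: {"type":"object","properties":{"rows":{"type":"array"},"newtons":{"type":"number"}},"required":["rows"]}

```bash
mkdir -p pics; ls; cat > h.py <<'E'
import numpy as np, cv2
from scipy.spatial.transform import Rotation as R
from plant import r
def snap(n,f=None):
    s=r.snapshot(n)
    if f: cv2.imwrite('pics/'+f,s['image'][:,:,::-1])
    return s
def K(s): return np.array([[s['fx'],0,s['cx']],[0,s['fy'],s['cy']],[0,0,1]])
def pix(s,P):
    T=np.linalg.inv(s['pose']);p=(T[:3,:3]@np.atleast_2d(P).T).T+T[:3,3]
    p=p*[1,-1,-1]
    return cv2.projectPoints(p.reshape(-1,1,3),np.zeros(3),np.zeros(3),K(s),np.array(s['dist_coeffs'],float))[0].reshape(-1,2)
def ray(s,uv):
    n=cv2.undistortPoints(np.array(uv,float).reshape(-1,1,2),K(s),np.array(s['dist_coeffs'],float)).reshape(-1,2)
    d=np.c_[n[:,0],-n[:,1],-np.ones(len(n))]@np.array(s['pose'])[:3,:3].T
    return np.array(s['pose'])[:3,3],d
def onz(s,uv,z):
    o,d=ray(s,uv);z=np.broadcast_to(z,(len(d),))
    return o+d*((z-o[2])/d[:,2])[:,None]
E
python3 - <<'E'
from h import *
for n in('scene','top'):
    s=snap(n,n+'1.png');print(n,s['fx'],s['dist_coeffs'],np.round(s['pose'],3).tolist())
print(r.get_state())
a=cv2.imread('pics/scene1.png');b=cv2.imread('pics/top1.png')
E
```

```text
pics
scene 474.375672509608 [-0.0378567  0.         0.         0.         0.       ] [[0.837, -0.287, 0.466, 1.231], [0.547, 0.459, -0.7, -1.152], [-0.012, 0.841, 0.541, 0.915], [0.0, 0.0, 0.0, 1.0]]
top 400.67909453230175 [-0.02484159  0.          0.          0.          0.        ] [[-0.001, 0.986, -0.167, 0.357], [-1.0, -0.0, 0.005, -0.103], [0.005, 0.167, 0.986, 1.225], [0.0, 0.0, 0.0, 1.0]]
{'clock': 0.1, 'q': array([-1.19520212,  0.68991773, -0.19452236,  1.56618839,  0.15730055,
        0.90250724, -0.21507693]), 'qd': array([ 0.00052375, -0.00234735, -0.00187503, -0.0017567 , -0.00065684,
       -0.0017386 ,  0.00065794]), 'joint_torque': array([-2.07830992e-03, -5.28507686e+01, -1.27146576e+00, -1.53839850e+01,
       -5.25896531e-02,  1.90916158e-03,  5.03100750e-05]), 'tool_pos': array([0.20934245, 0.58831811, 0.23799306]), 'eef_rot': array([ 1.70019521e-01,  9.85440358e-01, -8.10883778e-04, -8.15663226e-05]), 'contact_force': array([ 0.52515464, -0.45069096, -0.60599954]), 'moment': array([-0.00094692, -0.02954842, -0.00207407]), 'finger_force': 0.0, 'opening': 1.0007652200456318}
```

View pics/scene1.png

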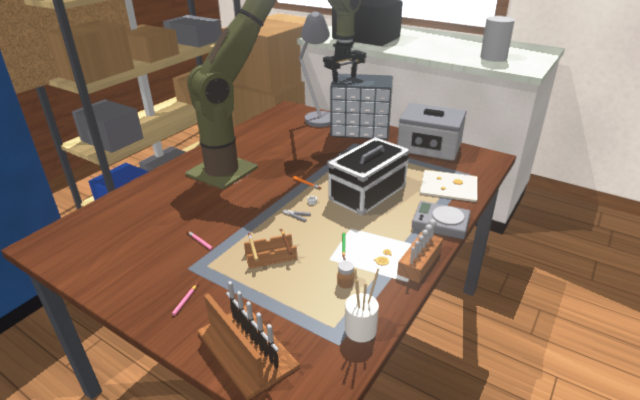

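View pics/top1.png

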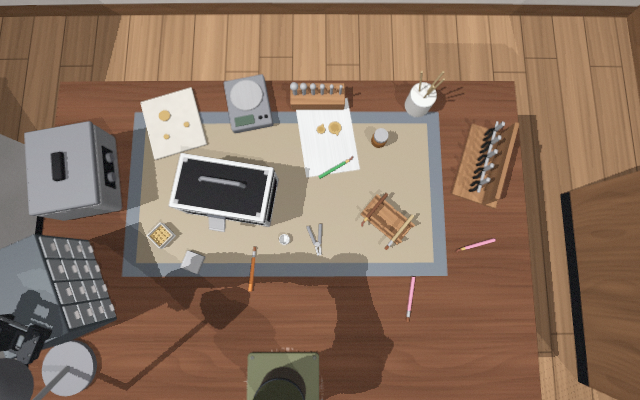

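The top view shows the case at about (222,188) with its paddle at (217,224), and the rest at (388,218) with a pale tool on its right side and a darker one on its left. I'll zoom in on both.

```bash
python3 - <<'E'
import cv2,numpy as np
b=cv2.imread('pics/top1.png')
c=cv2.resize(b[145:240,160:290],None,fx=6,fy=6,interpolation=cv2.INTER_CUBIC)[:, :780]
d=cv2.resize(b[185:255,350:430],None,fx=8,fy=8,interpolation=cv2.INTER_CUBIC)
cv2.imwrite('pics/c1.png',c);cv2.imwrite('pics/d1.png',d)
E
```

```text
(no output)
```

View pics/c1.png

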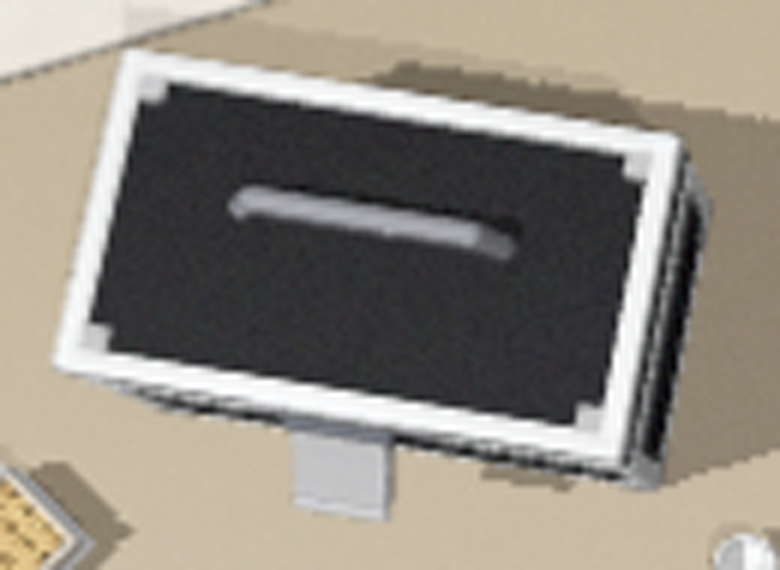

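View pics/d1.png

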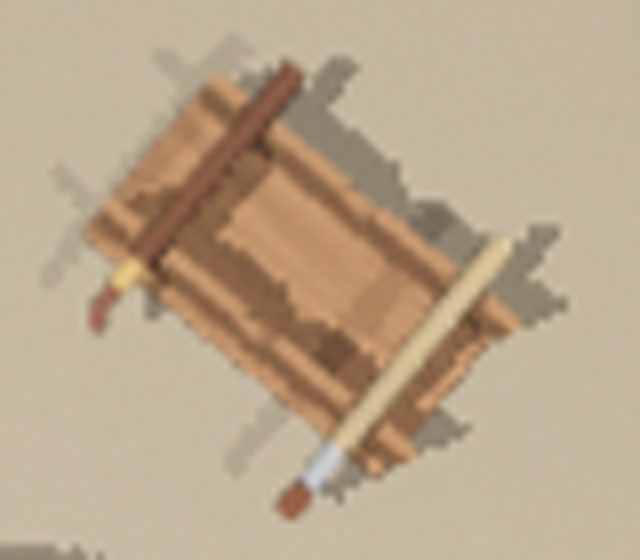

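The case lid's corners show in the first crop at (125,48), (683,135), (620,470) and (53,370), with the paddle at (340,475). In the second, the burnisher runs (293,68) to (97,325) and the brush (503,238) to (290,510).

```bash
python3 - <<'E'
from h import *
s=snap('top')
f=lambda a,k,o:(np.array(a,float)+.5)/k-.5+np.array(o)
C=onz(s,f([(125,48),(683,135),(620,470),(53,370)],6,(160,145)),.150)
print(C[:,:2].round(4))
M=np.array([[75,130],[75,-130],[-75,-130],[-75,130]])/1e3
c=C[:,:2].mean(0);H=M.T@(C[:,:2]-c);th=np.arctan2(H[0,1]-H[1,0],H[0,0]+H[1,1])
print('case',c.round(4),np.degrees(th), 'sides',[np.linalg.norm(C[i]-C[(i+1)%4]).round(3) for i in range(4)])
Rz=lambda t:np.array([[np.cos(t),-np.sin(t)],[np.sin(t),np.cos(t)]])
print('res',(M@Rz(th).T+c-C[:,:2]).round(4).tolist())
for n,p in dict(grip=(-.105,0),L=(-.01,.065),Rr=(-.01,-.065),hinge=(.079,0)).items(): print(n,(Rz(th)@p+c).round(4))
print('paddle edge',onz(s,f([(295,508),(388,518)],6,(160,145)),.094)[:,:2].round(4))
for n,p in dict(burn=[(293,68),(97,325)],brush=[(503,238),(290,510)],burnh=[(293,68),(125,272)]).items():
    P=onz(s,f(p,8,(350,185)),.040)[:,:2];d=P[1]-P[0];print(n,P.round(4).tolist(),np.linalg.norm(d).round(4),np.degrees(np.arctan2(d[1],d[0])).round(1))
E
```

```text
[[0.6604 0.2798]
 [0.6188 0.0207]
 [0.4647 0.0461]
 [0.51   0.3038]]
case [0.5635 0.1626] -9.462360276026974 sides [np.float64(0.262), np.float64(0.156), np.float64(0.262), np.float64(0.152)]
res [[-0.0016, -0.0013], [-0.0027, 0.0014], [0.0034, 0.0006], [0.0009, -0.0007]]
grip [0.4599 0.1798]
L [0.5643 0.2283]
Rr [0.5429 0.1001]
hinge [0.6414 0.1496]
paddle edge [[0.4523 0.2066]
 [0.4476 0.1626]]
burn [[0.5654, -0.307], [0.4687, -0.2315]] 0.1227 142.0
brush [[0.501, -0.3837], [0.4005, -0.3013]] 0.13 140.6
burnh [[0.5654, -0.307], [0.4884, -0.2423]] 0.1006 139.9
```

>>> carry_out(rows=[[[0,0,-5],[0,0,0],0],[[0,0,-10],[0,0,0],0],[[0,0,-15],[0,0,0],0],[[-4,-3,-16],[0,0,-2],0],[[-8,-6,-16],[0,0,-4],0],[[-12,-9,-16],[0,0,-6],0],[[-16,-12.5,-16],[0,0,-8],0],[[-20,-16,-16],[0,0,-10],0],[[-24,-19,-16],[0,0,-10],0],[[-28,-22.5,-16],[0,0,-10],0],[[-32,-25.5,-15],[0,0,-10],0],[[-36,-28.5,-13],[0,0,-10],0]])

```text
clock: 1.35
tool_pos: [0.4468, 0.2096, 0.3745]
eef_rot: [0.084, 0.996, 0.001, 0.001]
contact_force: [0.7, 0.9, 0.2]
opening: 1.001
finger_force: 0.0
```

```bash
cat >> h.py <<'E'
TH=np.radians(-9.5); CC=np.array([.5635,.1626])
def w(p): # case frame mm -> world m
    p=np.array(p)/1e3;c,s=np.cos(TH),np.sin(TH)
    return np.array([CC[0]+c*p[0]-s*p[1],CC[1]+s*p[0]+c*p[1],p[2]])
def shift(P,rv=None):
    st=r.get_state();q=R.from_quat(st['eef_rot'])
    print(round(st['clock'],2),st['tool_pos'].round(4),q.as_matrix().round(3).tolist())
    return q.inv().apply(np.array(P)-st['tool_pos'])*100
E
python3 - <<'E'
from h import *
s=snap('wrist','w1.png')
print(shift(w((-105,0,93))).round(2))
print(pix(s,np.array([w(p) for p in [(-105,0,112),(-75,-130,150),(-75,130,150),(-98,-22,120),(-98,22,120)]])).round(0).tolist())
E
```

```text
1.4 [0.4502 0.1996 0.371 ] [[-0.984, 0.179, 0.0], [0.179, 0.984, -0.009], [-0.002, -0.008, -1.0]]
[-1.27 -1.52 27.81]
[[301.0, 174.0], [200.0, 204.0], [399.0, 203.0], [285.0, 181.0], [316.0, 181.0]]
```

View pics/w1.png

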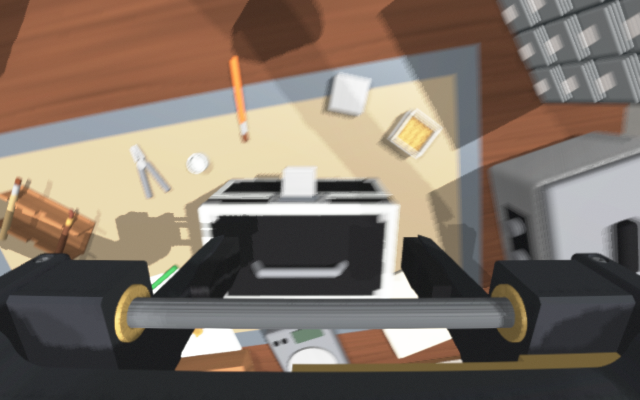

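The picture shows the paddle at (299,182) and the lid's front corners at (200,207) and (399,205). That agrees with the predicted positions to about a pixel.

>>> carry_out(rows=[[[-1,-1.5,4],[0,0,0],0],[[-1,-1.5,8],[0,0,0],0],[[-1,-1.5,12],[0,0,0],0],[[-1,-1.5,16],[0,0,0],0],[[-1,-1.5,19],[0,0,0],0],[[-1,-1.5,22],[0,0,0],0],[[-1,-1.5,22],[0,0,0],0],[[-1,-1.5,22],[0,0,0],0]])

```text
clock: 2.2
tool_pos: [0.4526, 0.1951, 0.1539]
eef_rot: [0.083, 0.997, -0.0, -0.0]
contact_force: [-0.5, -0.6, -0.1]
opening: 0.998
finger_force: 0.0
```

```bash
python3 - <<'E'
from h import *
s=snap('wrist','w2.png')
print(shift(w((-105,0,93))).round(2))
print(pix(s,np.array([w(p) for p in [(-105,0,112),(-75,-130,150),(-75,130,150),(-113,-22,104),(-113,22,104)]])).round(0).tolist())
E
```

```text
2.25 [0.4533 0.1953 0.1547] [[-0.986, 0.166, 0.001], [0.166, 0.986, 0.001], [-0.001, 0.001, -1.0]]
[-0.9  -1.41  6.17]
[[301.0, 237.0], [85.0, 307.0], [513.0, 308.0], [270.0, 221.0], [332.0, 221.0]]
```

View pics/w2.png

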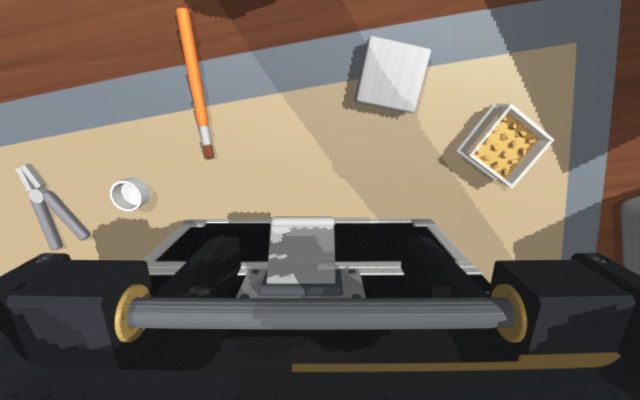

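The paddle's free edge is at (268–335, 217) and is centred as predicted, so I'll descend and pinch it.

>>> carry_out(rows=[[[-0.7,-1.4,0],[0,0,0],0],[[-0.7,-1.4,2],[0,0,0],0],[[-0.7,-1.4,4],[0,0,0],0],[[-0.7,-1.4,5.2],[0,0,0],0],[[-0.7,-1.4,6.1],[0,0,0],0],[[-0.7,-1.4,6.1],[0,0,0],0],[[-0.7,-1.4,6.1],[0,0,0],1],[[-0.7,-1.4,6.1],[0,0,0],1],[[-0.7,-1.4,6.1],[0,0,0],1],[[-0.7,-1.4,6.1],[0,0,0],1],[[-0.7,-1.4,6.1],[0,0,0],1],[[-0.7,-1.4,6.1],[0,0,0],1]], newtons=25)

```text
clock: 3.45
tool_pos: [0.4577, 0.1812, 0.0928]
eef_rot: [0.083, 0.997, 0.001, 0.0]
contact_force: [0.2, -0.7, 0.9]
opening: 0.498
finger_force: 25.0
```

```bash
cat >> h.py <<'E'
def grip(pad,lid): # grip point, case mm
    pv=np.array([-81,136]);v=np.array([-24,-24]);rot=lambda a,v:np.array([np.cos(a)*v[0]+np.sin(a)*v[1],-np.sin(a)*v[0]+np.cos(a)*v[1]])
    g=pv+rot(pad,v);h=np.array([79,100]);return h+rot(lid,g-h)
E
python3 - <<'E'
from h import *
st=r.get_state();print({k:np.round(st[k],3) for k in('clock','tool_pos','opening','contact_force','finger_force')})
g0=grip(0,0)
for p,l in [(.25,0),(.5,0),(.7,0)]+[(.7,a) for a in np.arange(.1,1.61,.1)]: print(p,round(l,2),((grip(p,l)-g0)/10).round(2))
E
```

```text
{'clock': np.float64(3.45), 'tool_pos': array([0.458, 0.181, 0.093]), 'opening': np.float64(0.498), 'contact_force': array([ 0.223, -0.709,  0.861]), 'finger_force': np.float64(25.003)}
0.25 0 [-0.52  0.67]
0.5 0 [-0.86  1.44]
0.7 0 [-0.98  2.11]
0.7 0.1 [-0.55  4.03]
0.7 0.2 [0.06 5.9 ]
0.7 0.3 [0.86 7.69]
0.7 0.4 [1.84 9.4 ]
0.7 0.5 [ 2.98 11.  ]
0.7 0.6 [ 4.27 12.48]
0.7 0.7 [ 5.71 13.82]
0.7 0.8 [ 7.27 15.01]
0.7 0.9 [ 8.95 16.04]
0.7 1.0 [10.71 16.9 ]
0.7 1.1 [12.56 17.57]
0.7 1.2 [14.46 18.06]
0.7 1.3 [16.41 18.36]
0.7 1.4 [18.37 18.46]
0.7 1.5 [20.33 18.37]
0.7 1.6 [22.28 18.08]
```

>>> carry_out(rows=[[[0.25,0,-0.35],[0,0,0],1],[[0.5,0,-0.7],[0,0,0],1],[[0.7,0,-1.05],[0,0,0],1],[[0.85,0,-1.45],[0,0,0],1],[[0.95,0,-1.8],[0,0,0],1],[[1.0,0,-2.1],[0,0,0],1],[[1.0,0,-2.1],[0,0,0],1],[[0.8,0,-3.1],[0,0,0],1],[[0.55,0,-4.0],[0,0,0],1],[[0.25,0,-5.0],[0,0,0],1],[[-0.05,0,-5.9],[0,0,0],1],[[-0.05,0,-5.9],[0,0,0],1]])

```text
clock: 4.65
tool_pos: [0.4544, 0.1815, 0.1524]
eef_rot: [0.082, 0.997, 0.0, -0.002]
contact_force: [-6.2, 7.6, 0.7]
opening: 0.497
finger_force: 25.0
```

```bash
python3 - <<'E'
from h import *
st=r.get_state();print({k:np.round(st[k],3) for k in('clock','tool_pos','opening','contact_force','finger_force')})
s=snap('scene','s2.png');i=cv2.imread('pics/s2.png')[110:230,300:450];cv2.imwrite('pics/s2c.png',cv2.resize(i,None,fx=4,fy=4,interpolation=cv2.INTER_CUBIC))
E
```

```text
{'clock': np.float64(4.65), 'tool_pos': array([0.454, 0.182, 0.152]), 'opening': np.float64(0.497), 'contact_force': array([-6.23 ,  7.649,  0.697]), 'finger_force': np.float64(25.0)}
```

View pics/s2c.png

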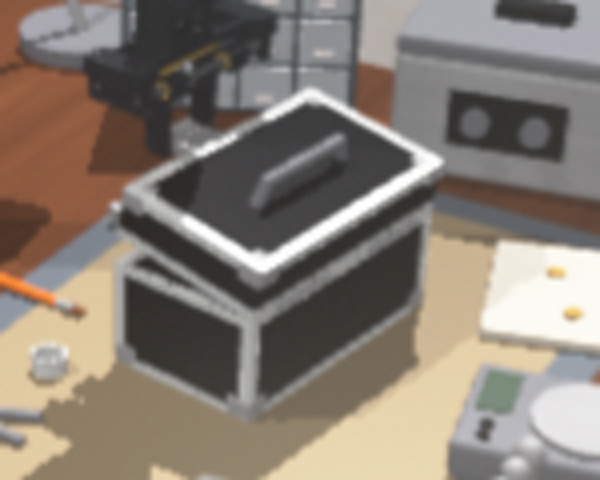

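The lid has unlatched and is rising. I'll continue the arc.

>>> carry_out(rows=[[[-0.35,0,-0.9],[0,0,0],1],[[-0.8,0,-1.8],[0,0,0],1],[[-1.25,0,-2.65],[0,0,0],1],[[-1.8,0,-3.5],[0,0,0],1],[[-2.3,0,-4.3],[0,0,0],1],[[-2.9,0,-5.1],[0,0,0],1],[[-3.55,0,-5.85],[0,0,0],1],[[-4.2,0,-6.6],[0,0,0],1],[[-4.9,0,-7.25],[0,0,0],1],[[-5.65,0,-7.9],[0,0,0],1],[[-6.4,0,-8.5],[0,0,0],1],[[-7.2,0,-9.1],[0,0,0],1]])

```text
clock: 5.9
tool_pos: [0.5268, 0.1696, 0.2426]
eef_rot: [0.083, 0.997, 0.001, -0.002]
contact_force: [-0.8, 6.4, -4.9]
opening: 0.499
finger_force: 25.0
```

>>> carry_out(rows=[[[-0.85,0,-0.55],[0,0,0],1],[[-1.7,0,-1.05],[0,0,0],1],[[-2.55,0,-1.5],[0,0,0],1],[[-3.45,0,-1.9],[0,0,0],1],[[-4.35,0,-2.25],[0,0,0],1],[[-5.3,0,-2.55],[0,0,0],1],[[-6.2,0,-2.8],[0,0,0],1],[[-7.2,0,-3.05],[0,0,0],1],[[-8.2,0,-3.2],[0,0,0],1],[[-9.15,0,-3.35],[0,0,0],1],[[-10.1,0,-3.4],[0,0,0],1],[[-11.1,0,-3.45],[0,0,0],1]])

```text
clock: 7.1
tool_pos: [0.6368, 0.1514, 0.2789]
eef_rot: [0.083, 0.997, 0.001, -0.001]
contact_force: [-2.4, 4.8, 6.1]
opening: 0.498
finger_force: 25.0
```

>>> carry_out(rows=[[[-1.0,0,0.05],[0,0,0],1],[[-2.0,0,0.1],[0,0,0],1],[[-3.0,0,0.2],[0,0,0],1],[[-3.9,0,0.35],[0,0,0],1],[[-4.4,0,0.45],[0,0,0],1],[[-4.4,0,0.45],[0,0,0],1]])

```text
clock: 7.7
tool_pos: [0.6728, 0.1455, 0.2755]
eef_rot: [0.082, 0.997, 0.001, -0.009]
contact_force: [-22.4, 3.4, 23.1]
opening: 0.492
finger_force: 25.0
```

```bash
python3 - <<'E'
from h import *
st=r.get_state();print({k:np.round(st[k],3) for k in('clock','tool_pos','opening','contact_force','finger_force','q')})
p=st['tool_pos'];d=p[:2]-CC;c,s=np.cos(TH),np.sin(TH);print('case',c*d[0]+s*d[1],-s*d[0]+c*d[1],grip(.7,1.6))
snap('scene','s3.png')
E
```

```text
{'clock': np.float64(7.7), 'tool_pos': array([0.673, 0.145, 0.275]), 'opening': np.float64(0.492), 'contact_force': array([-22.444,   3.39 ,  23.121]), 'finger_force': np.float64(25.003), 'q': array([-0.19 ,  0.756, -0.18 ,  1.284,  0.127,  1.129,  1.029])}
case 0.1106376755846247 0.001163044607820067 [117.7502727  292.76814329]
```

>>> carry_out(rows=[[[0.4,0,-0.2],[0,0,0],1],[[0.4,0,-0.2],[0,0,0],0],[[0.4,0,-0.2],[0,0,0],0],[[0.4,0,-0.2],[0,0,0],0],[[0.4,0,-0.2],[0,0,0],0],[[0.4,0,-2],[0,0,0],0],[[0.4,0,-5],[0,0,0],0],[[0.4,0,-9],[0,0,0],0],[[2,0,-11],[0,0,0],0],[[7,0,-11],[0,0,0],0],[[12,0,-11],[0,0,0],0],[[12,0,-11],[0,0,0],0]])

```text
clock: 8.95
tool_pos: [0.5545, 0.1628, 0.3814]
eef_rot: [0.081, 0.997, -0.002, -0.005]
contact_force: [1.7, -0.6, 0.7]
opening: 0.999
finger_force: 0.0
```

```bash
python3 - <<'E'
from h import *
print([a for a in dir(r) if a[0]!='_'])
st=r.get_state();print({k:np.round(st[k],4).tolist() for k in('clock','tool_pos','eef_rot','opening','contact_force','q')})
s=snap('top','t3.png');
# refined brush / burnisher poses, lid check
S=[cv2.resize(cv2.imread('pics/t3.png')[120:260,150:430],None,fx=2.8,fy=2.8,interpolation=cv2.INTER_CUBIC)]
cv2.imwrite('pics/t3c.png',S[0])
# FK model: Rz(s1 q1+o1) pitch... fit
import scipy.optimize as so, itertools
D=[([-1.19520212,0.68991773,-0.19452236,1.56618839,0.15730055,0.90250724,-0.21507693],[0.20934245,0.58831811,0.23799306],[1.70019521e-01,9.85440358e-01,-8.10883778e-04,-8.15663226e-05]),
 (st['q'],st['tool_pos'],st['eef_rot'])]
def fk(q,d,sg):
    q=np.array(q)*sg
    T=R.identity();p=np.array([0,0,d[0]])
    T=R.from_euler('ZY',[q[0],q[1]]);p=p+T.apply([d[4],0,d[1]])
    T=T*R.from_euler('ZY',[q[2],q[3]]);p=p+T.apply([d[5],0,d[2]])
    T=T*R.from_euler('ZYZ',[q[4],q[5],q[6]]);return p+T.apply([d[6],0,d[3]]),T
best=[]
for sg in itertools.product([1,-1],repeat=4):
    sg=np.array([sg[0],1,sg[1],1,sg[2],1,sg[3]])
    def res(d):
        e=[]
        for q,p,o in D:
            a,T=fk(q,d,sg);e+=list(a-p)
            e+=list(.3*(T*R.from_euler('Z',d[7])).as_matrix()[:,:].ravel()-.3*R.from_quat(o).as_matrix().ravel())
        return np.array(e)
    for o in (0,1.57,3.14,-1.57):
        f=so.least_squares(res,[.3,.4,.4,.25,0,0,0,o]);best.append((f.cost,sg.tolist(),f.x.round(4).tolist()))
best.sort(key=lambda b:b[0])
for b in best[:4]:print(b)
E
```

```text
['Unreachable', 'finish_job', 'get_state', 'grip_point_offset', 'snapshot']
{'clock': 8.95, 'tool_pos': [0.5545, 0.1628, 0.3814], 'eef_rot': [0.0806, 0.9967, -0.0016, -0.0053], 'opening': 0.9992, 'contact_force': [1.6794, -0.6031, 0.6629], 'q': [-0.2463, 0.4914, -0.1994, 1.4878, 0.0987, 1.1833, 0.9484]}
(np.float64(1.5699358610617356e-17), [-1, 1, -1, 1, -1, 1, -1], [12.8429, 0.1681, 0.1205, 12.2409, 0.6143, 0.0359, 0.0056, 1.5708])
(np.float64(2.2181608714746056e-17), [-1, 1, -1, 1, -1, 1, -1], [0.2632, -0.0373, 0.1094, 0.0362, 0.3621, -0.4368, -0.0089, 1.5708])
(np.float64(2.783126165842534e-17), [-1, 1, -1, 1, -1, 1, -1], [-5412.3623, -88.3804, -4.6713, -5251.2478, -108.1282, -203.8525, -6.2802, 1.5708])
(np.float64(4.522189124444277e-17), [-1, 1, -1, 1, -1, 1, -1], [-2.8578, -0.0882, 0.1067, -2.9918, 0.2996, -0.5541, -0.0126, 1.5708])
```

View pics/t3c.png

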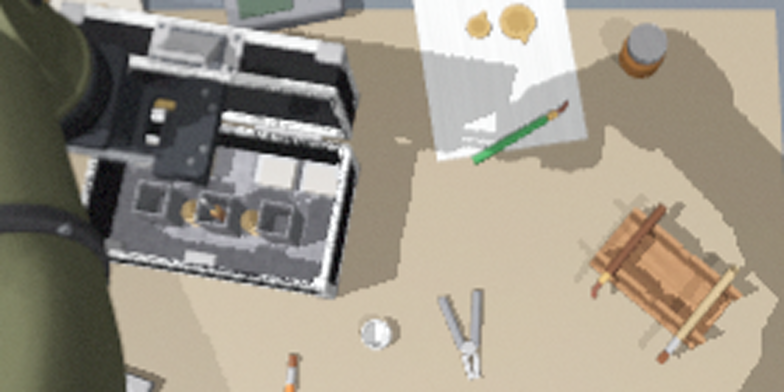

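The lid is open, with the sleeves at about (152,200), (212,212) and (276,220) in the crop and the tools still lying in the rest. I'll check the sleeve positions and fit the arm kinematics for the upright poses.

```bash
cat > kin.py <<'E'
import numpy as np, scipy.optimize as so
from scipy.spatial.transform import Rotation as R
SG=np.array([-1,1,-1,1,-1,1,-1])
lo=np.array([-3.01,-.46,-1.47,.13,-1,.04,-2.66]);hi=np.array([3.01,2.08,1.51,2.56,4.14,2.09,2.66])
def fk(q,d):
    q=np.array(q)*SG
    T=R.from_euler('ZY',[q[0],q[1]]);p=np.array([0,0,d[0]])+T.apply([d[4],0,d[1]])
    T=T*R.from_euler('ZY',[q[2],q[3]]);p=p+T.apply([d[5],0,d[2]])
    T=T*R.from_euler('ZYZ',[q[4],q[5],q[6]+np.pi/2]);return p+T.apply([0,0,d[3]]),T
D=[([-1.19520212,0.68991773,-0.19452236,1.56618839,0.15730055,0.90250724,-0.21507693],[0.20934245,0.58831811,0.23799306]),
 ([-0.2463,0.4914,-0.1994,1.4878,0.0987,1.1833,0.9484],[0.5545,0.1628,0.3814]),
 ([-0.19,0.756,-0.18,1.284,0.127,1.129,1.029],[.6728,.1455,.2755])]
E
python3 - <<'E'
from kin import *
from h import *
for free in (4,6):
    f=so.least_squares(lambda d:np.ravel([fk(q,np.r_[d,[0]*(6-free)])[0]-p for q,p in D]),[.3,.4,.4,.25,0,0][:free]);print(f.cost,f.x.round(4),(f.fun*1e3).round(1))
s=snap('top')
px=(np.array([(152,200),(212,212),(276,220)])+.5)/2.8-.5+np.array([150,120])
print(onz(s,px,.084)[:,:2].round(4).tolist(),[w((-10,y,84))[:2].round(4).tolist() for y in(65,0,-65)])
E
```

```text
0.0012775861415274567 [-1.9796  0.7011  0.2236 -1.8298] [-22.7   3.6  14.1 -29.3  14.2   0.1  18.4  15.  -14.2]
0.00025926760270418033 [-2.8233  0.4865  0.175  -2.7594  0.1125 -0.1492] [-10.6   8.7   8.5  -3.1   8.1  -0.7  -1.5 -10.9  -7.8]
[[0.5636, 0.2282], [0.551, 0.1655], [0.5426, 0.0992]] [[0.5644, 0.2284], [0.5536, 0.1643], [0.5429, 0.1001]]
```

```bash
cat >> h.py <<'E'
B=np.radians(35)
def Rf(az,pitch,flip=1): # f: azimuth az, pitch rad below horizontal; closing axis horizontal
    f=np.array([np.cos(az)*np.cos(pitch),np.sin(az)*np.cos(pitch),-np.sin(pitch)])
    y=flip*np.array([-np.sin(az),np.cos(az),0]);return R.from_matrix(np.c_[np.cross(y,f),y,f])
def go(G,Rt,back=0): # grasp point target
    st=r.get_state();q=R.from_quat(st['eef_rot'])
    P=np.array(G)+Rt.apply([0,0,.019-back])
    print('t',round(st['clock'],2),'q',st['q'].round(3).tolist(),'F',st['contact_force'].round(1).tolist(),'op',round(st['opening'],3))
    print(' shift cm',(q.inv().apply(P-st['tool_pos'])*100).round(2),'turn deg',np.degrees((q.inv()*Rt).as_rotvec()).round(1),'P',P.round(3))
def tool(o,az,g=.057):
    t=np.array([np.cos(az),np.sin(az),0]);return np.array([*o,.040])+t*g,t
AZ=np.radians(140.5)
BU=np.array([.5666,-.308]); BR=np.array([.5018,-.3843])
E
python3 - <<'E'
from h import *
for o in(BU,BR):
    G,t=tool(o,AZ);print(G); go(G,Rf(AZ-np.pi,np.pi/2-B),.12)
E
```

```text
[ 0.5226174  -0.27174354  0.04      ]
t 9.05 q [-0.244, 0.496, -0.195, 1.473, 0.101, 1.182, 0.949] F [0.0, -0.3, 0.2] op 1.0
 shift cm [  1.79 -40.51  26.06] turn deg [  9.1 -34.2  29. ] P [ 0.478 -0.235  0.123]
[ 0.4578174  -0.34804354  0.04      ]
t 9.05 q [-0.244, 0.496, -0.195, 1.473, 0.101, 1.182, 0.949] F [0.0, -0.3, 0.2] op 1.0
 shift cm [  6.92 -49.11  26.06] turn deg [  9.1 -34.2  29. ] P [ 0.413 -0.311  0.123]
```

>>> carry_out(rows=[[[0.1,-4,0],[1.5,-5.7,4.8],0.5],[[0.3,-8,1],[3,-11.4,9.6],0.5],[[0.5,-12,3],[4.5,-17.1,14.5],0.5],[[0.7,-16,5],[6,-22.8,19.3],0.5],[[0.9,-20,7],[7.6,-28.5,24.2],0.5],[[1.1,-24,9],[9.1,-34.2,29],0.5],[[1.3,-28,12],[9.1,-34.2,29],0.5],[[1.5,-32,15],[9.1,-34.2,29],0.5],[[1.7,-36,18],[9.1,-34.2,29],0.5],[[1.8,-39,21],[9.1,-34.2,29],0.5],[[1.8,-40.5,24],[9.1,-34.2,29],0.5],[[1.8,-40.5,26],[9.1,-34.2,29],0.5]])

```text
clock: 10.25
tool_pos: [0.5046, -0.1622, 0.2265]
eef_rot: [0.321, 0.897, -0.112, 0.284]
contact_force: [0.7, -1.1, -0.1]
opening: 0.502
finger_force: 0.0
```

>>> carry_out(rows=[[[0,0,0],[0,0,0],0.5],[[0,0,0],[0,0,0],0.5],[[0,0,0],[0,0,0],0.5]])

```text
clock: 10.55
tool_pos: [0.5023, -0.1612, 0.2267]
eef_rot: [0.321, 0.897, -0.113, 0.282]
contact_force: [-0.9, -0.7, -0.0]
opening: 0.497
finger_force: 0.0
```

```bash
python3 - <<'E'
from h import *
s=snap('wrist','w4.png')
i=cv2.imread('pics/w4.png')
for o,c,L in((BU,(0,255,0),.126),(BR,(255,0,255),.132)):
    G,t=tool(o,AZ);go(G,Rf(AZ-np.pi,np.pi/2-B))
    P=pix(s,np.array([G-.057*t,G,G+(L-.057)*t]));print(P.round(0).tolist())
    for p in P: 
        if abs(p).max()<2000: cv2.circle(i,tuple(int(v) for v in p),3,c,1)
cv2.imwrite('pics/w4m.png',i)
E
```

```text
t 10.6 q [-0.084, 0.544, 0.086, 2.4, 2.202, 0.45, -1.299] F [0.2, 0.0, -0.0] op 0.498
 shift cm [ 3.86 -6.81 22.29] turn deg [-1.2  0.4  0.6] P [ 0.531 -0.279  0.024]
[[269.0, 172.0], [262.0, 138.0], [251.0, 85.0]]
t 10.6 q [-0.084, 0.544, 0.086, 2.4, 2.202, 0.45, -1.299] F [0.2, 0.0, -0.0] op 0.498
 shift cm [  4.09 -16.82  22.4 ] turn deg [-1.2  0.4  0.6] P [ 0.466 -0.355  0.024]
[[193.0, 170.0], [176.0, 137.0], [147.0, 78.0]]
```

View pics/w4m.png

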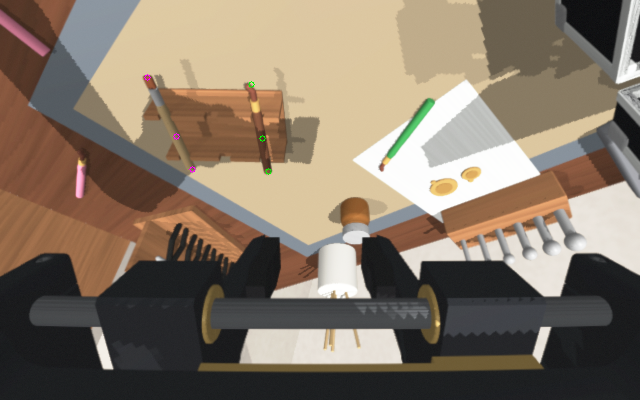

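The markers sit on both tools: the burnisher from tip (251,85) to end (269,172), and the brush from tip (147,78) to end (193,170). My estimates hold, so I'll go for the burnisher.

>>> carry_out(rows=[[[1.9,-3.4,3],[-1.2,0.4,0.6],0.5],[[3.9,-6.8,6],[-1.2,0.4,0.6],0.5],[[3.9,-6.8,9],[-1.2,0.4,0.6],0.5],[[3.9,-6.8,12],[-1.2,0.4,0.6],0.5],[[3.9,-6.8,12],[-1.2,0.4,0.6],0.5],[[3.9,-6.8,12],[-1.2,0.4,0.6],0.5],[[3.9,-6.8,12],[-1.2,0.4,0.6],0.5]])

```text
clock: 11.3
tool_pos: [0.4841, -0.2388, 0.1087]
eef_rot: [0.322, 0.898, -0.102, 0.282]
contact_force: [0.1, 0.2, -0.1]
opening: 0.503
finger_force: 0.0
```

```bash
python3 - <<'E'
from h import *
G,t=tool(BU,AZ);go(G,Rf(AZ-np.pi,np.pi/2-B))
s=snap('wrist','w5.png');P=pix(s,np.array([G-.057*t,G,G+.03*t,G+.069*t]));print(P.round(0).tolist())
i=s['image'].astype(int)
# dark-handle axis check: dark-brown centroid per row
for v in range(40,260,20):
    row=i[v]; m=np.where((row.sum(1)<260)&(row[:,0]-row[:,2]>12))[0]; print(v,m.min() if len(m) else None,m.max() if len(m) else None,len(m),end='; ')
E
```

```text
t 11.3 q [0.304, 0.857, -0.152, 2.479, 2.633, 0.83, -1.553] F [0.1, 0.2, -0.1] op 0.503
 shift cm [-0.23 -0.09 10.43] turn deg [-0.  -0.1  0.1] P [ 0.531 -0.279  0.024]
[[320.0, 240.0], [320.0, 205.0], [320.0, 181.0], [320.0, 141.0]]
40 21 26 6; 60 0 19 16; 80 0 12 13; 100 0 4 5; 120 None None 0; 140 155 313 30; 160 160 348 73; 180 5 346 145; 200 0 325 87; 220 3 460 109; 240 4 389 129;
```

>>> carry_out(rows=[[[-0.2,-0.1,3],[0,0,0],0.5],[[-0.2,-0.1,6],[0,0,0],0.5],[[-0.2,-0.1,8],[0,0,0],0.5],[[-0.2,-0.1,9.4],[0,0,0],0.5],[[-0.2,-0.1,10.4],[0,0,0],0.5],[[-0.2,-0.1,10.4],[0,0,0],0.5],[[-0.2,-0.1,10.4],[0,0,0],1],[[-0.2,-0.1,10.4],[0,0,0],1],[[-0.2,-0.1,10.4],[0,0,0],1],[[-0.2,-0.1,10.4],[0,0,0],1],[[-0.2,-0.1,10.4],[0,0,0],1]], newtons=20)

```text
clock: 12.45
tool_pos: [0.5299, -0.2799, 0.0231]
eef_rot: [0.323, 0.898, -0.102, 0.281]
contact_force: [0.1, -0.1, -0.0]
opening: 0.104
finger_force: 20.0
```

```bash
python3 - <<'E'
from h import *
G,t=tool(BU,AZ);go(G,Rf(AZ-np.pi,np.pi/2-B))
for p in ((-10,-65,200),(-10,65,200)): go(w(p),Rf(TH,B,-1))
E
```

```text
t 12.45 q [0.371, 1.045, -0.137, 2.299, 2.707, 0.837, -1.526] F [0.1, -0.1, -0.0] op 0.104
 shift cm [-0.08  0.16 -0.11] turn deg [-0.1 -0.2 -0. ] P [ 0.531 -0.279  0.024]
t 12.45 q [0.371, 1.045, -0.137, 2.299, 2.707, 0.837, -1.526] F [0.1, -0.1, -0.0] op 0.104
 shift cm [  8.46  30.89 -26.13] turn deg [-27.3  29.6 153.6] P [0.558 0.098 0.189]
t 12.45 q [0.371, 1.045, -0.137, 2.299, 2.707, 0.837, -1.526] F [0.1, -0.1, -0.0] op 0.104
 shift cm [ 13.8   42.14 -29.86] turn deg [-27.3  29.6 153.6] P [0.58  0.226 0.189]
```

>>> carry_out(rows=[[[-1.7,0,-2.5],[0,0,0],1],[[-3.4,0,-4.9],[0,0,0],1],[[-5.2,0,-7.4],[0,0,0],1],[[-6.9,0,-9.8],[0,0,0],1],[[-6.4,0.8,-10.2],[0,0,-8],1],[[-5.9,1.6,-10.5],[0,0,-16],1],[[-5.4,2.4,-10.9],[0,0,-24],1],[[-4.8,3.1,-11.2],[0,0,-32],1],[[-4.3,3.9,-11.6],[0,0,-40],1],[[-3.7,4.6,-12],[0,0,-48],1],[[-3.2,5.4,-12.3],[0,0,-56],1],[[-2.7,6.2,-12.7],[0,0,-64],1]])

```text
clock: 13.65
tool_pos: [0.5305, -0.1995, 0.1424]
eef_rot: [-0.205, 0.932, -0.236, 0.184]
contact_force: [-0.0, 0.2, -0.9]
opening: 0.104
finger_force: 20.0
```

```bash
python3 - <<'E'
from h import *
go(w((-10,-65,200)),Rf(.09,B,-1))
go([.5,-.05,.2],Rf(AZ-np.pi+.2,np.pi/2-B,-1))
E
```

```text
t 13.65 q [-0.071, 0.789, 0.27, 2.377, 2.847, 0.532, -0.773] F [-0.0, 0.2, -0.9] op 0.104
 shift cm [-17.61  21.01 -13.57] turn deg [  43.6  -21.9 -142.1] P [0.558 0.102 0.189]
t 13.65 q [-0.071, 0.789, 0.27, 2.377, 2.847, 0.532, -0.773] F [-0.0, 0.2, -0.9] op 0.104
 shift cm [-6.02 10.08 -9.62] turn deg [   4.6   -6.8 -125. ] P [ 0.51  -0.055  0.184]
```

>>> carry_out(rows=[[[-1,1.2,-1.5],[2.4,-1.2,-7.9],1],[[-2,2.3,-3],[4.8,-2.4,-15.8],1],[[-2.9,3.5,-4.5],[7.3,-3.7,-23.7],1],[[-3.9,4.7,-6],[9.7,-4.9,-31.6],1],[[-4.9,5.8,-7.5],[12.1,-6.1,-39.5],1],[[-5.9,7,-8.5],[14.5,-7.3,-47.4],1],[[-6.8,8.2,-9.5],[17,-8.5,-55.3],1],[[-7.8,9.3,-10.5],[19.4,-9.7,-63.2],1],[[-8.8,10.5,-11.5],[21.8,-11,-71],1],[[-9.8,11.7,-12.5],[24.2,-12.2,-79],1],[[-10.8,12.8,-13.5],[26.6,-13.4,-86.8],1],[[-11.7,14,-14],[29,-14.6,-94.7],1]])

```text
clock: 14.85
tool_pos: [0.5319, 0.0199, 0.2184]
eef_rot: [0.64, -0.626, 0.417, -0.157]
contact_force: [0.7, 1.9, -0.9]
opening: 0.102
finger_force: 20.0
```

```bash
python3 - <<'E'
from h import *
go(w((-10,-65,200)),Rf(.09,B,-1));print(r.get_state()['tool_pos'])
E
```

```text
t 14.85 q [0.129, 1.091, -1.357, 2.559, 1.781, 1.93, 0.788] F [0.7, 1.9, -0.9] op 0.102
 shift cm [-8.95 -1.02  1.08] turn deg [ 22.5 -11.8 -81. ] P [0.558 0.102 0.189]
[0.53189835 0.01985621 0.21836081]
```

```bash
cat > kin.py <<'E'
import numpy as np, scipy.optimize as so
from scipy.spatial.transform import Rotation as R
SG=np.array([-1,1,-1,1,-1,1,-1])
lo=np.array([-3.01,-.46,-1.47,.13,-1,.04,-2.66]);hi=np.array([3.01,2.08,1.51,2.56,4.14,2.09,2.66])
def frames(q):
    q=np.array(q)*SG;T=R.identity();o=[]
    for a,v in zip('ZYZYZY',q): T=T*R.from_euler(a,v);o.append(T)
    return o,T*R.from_euler('Z',q[6]+np.pi/2)
def A(q):
    o,T=frames(q);return np.c_[np.array([0,0,1]),o[0].as_matrix()[:,:2],o[1].as_matrix()[:,[0,2]],o[3].as_matrix(),o[5].as_matrix()],T
D=[([-1.19520212,0.68991773,-0.19452236,1.56618839,0.15730055,0.90250724,-0.21507693],[0.20934245,0.58831811,0.23799306]),
([-0.2463,0.4914,-0.1994,1.4878,0.0987,1.1833,0.9484],[0.5545,0.1628,0.3814]),
([-0.19,0.756,-0.18,1.284,0.127,1.129,1.029],[.6728,.1455,.2755]),
([-0.084,.544,.086,2.4,2.202,.45,-1.299],[.5023,-.1612,.2267]),
([.304,.857,-.152,2.479,2.633,.83,-1.553],[.4841,-.2388,.1087]),
([.371,1.045,-.137,2.299,2.707,.837,-1.526],[.5299,-.2799,.0231]),
([-.071,.789,.27,2.377,2.847,.532,-.773],[.5305,-.1995,.1424]),
([.129,1.091,-1.357,2.559,1.781,1.93,.788],[.5319,.01986,.21836])]
M=np.vstack([A(q)[0] for q,_ in D]);b=np.ravel([p for _,p in D])
X=np.linalg.solve(M.T@M+1e-5*np.eye(M.shape[1]),M.T@b)
def fk(q):
    a,T=A(q);return a@X,T
def ik(P,Rt,q0,n=15,seed=0):
    rng=np.random.default_rng(seed);best=[]
    def f(q):
        p,T=fk(q);return np.r_[(p-P)*5,(T.inv()*Rt).as_rotvec(),.01*(q-(lo+hi)/2)]
    for k in range(n):
        x=q0 if k==0 else rng.uniform(lo,hi)
        s=so.least_squares(f,np.clip(x,lo+.02,hi-.02),bounds=(lo+.01,hi-.01));best.append((np.linalg.norm(s.fun[:6]),np.min(np.minimum(s.x-lo,hi-s.x)),s.x))
    return best
E
python3 - <<'E'
from kin import *
from h import *
print(X.round(3),((M@X-b)*1e3).round(1).reshape(-1,3).tolist())
st=r.get_state();print(np.linalg.norm((fk(st['q'])[1].inv()*R.from_quat(st['eef_rot'])).as_rotvec()))
f=R.from_quat(st['eef_rot']).as_matrix()[:,2];print('f',f.round(2))
np.set_printoptions(suppress=True,linewidth=150)
for zz in (112,200):
  for az in (-120,-90,-60,-30,0,30,60,90,120):
    G=w((-10,-65,zz));Rt=Rf(np.radians(az),B,-1);P=G+Rt.apply([0,0,.019])
    bs=[b for b in ik(P,Rt,st['q']) if b[0]<.05]
    if bs: 
        b=max(bs,key=lambda b:b[1]);print(zz,az,round(b[0],3),round(b[1],2),b[2].round(2), len(bs))
    else: print(zz,az,'none')
E
```

```text
[ 0.347 -0.001 -0.019  0.     0.564  0.    -0.027  0.345  0.    -0.
  0.326] [[-0.1, -0.0, -0.1], [-0.1, -0.0, 0.1], [0.1, -0.1, -0.3], [0.1, 0.7, 0.0], [-0.1, -0.3, 0.1], [0.2, -0.2, -0.1], [-0.2, -0.3, 0.1], [-0.1, 0.2, 0.1]]
8.617648093045562e-16
f [ 0.73 -0.32 -0.6 ]
112 -120 0.0 0.23 [-0.23  1.26 -0.65  1.26  0.82  1.86  1.56] 5
112 -90 0.0 0.49 [-0.37  1.15 -0.54  1.6   1.05  1.6   1.69] 4
112 -60 0.0 0.58 [-0.54  1.06 -0.33  1.98  1.37  1.26  1.65] 11
112 -30 0.0 0.19 [-0.74  1.07  0.03  2.37  2.07  1.06  1.24] 6
112 0 none
112 30 0.007 0.01 [ 0.33  1.21 -0.67  2.55  3.18  1.28  2.38] 3
112 60 0.001 0.01 [ 0.41  1.07 -0.4   2.25  4.13  0.7   1.94] 4
112 90 0.0 0.24 [ 0.8   1.41 -1.23  1.84  0.49  0.55 -0.29] 8
112 120 0.0 0.36 [ 0.59  1.38 -1.11  1.47  0.24  1.13  0.23] 7
200 -120 0.0 0.14 [-0.22  1.14 -0.67  1.26  0.78  1.95  1.6 ] 5
200 -90 0.0 0.41 [-0.35  1.02 -0.58  1.6   1.    1.68  1.77] 4
200 -60 0.0 0.57 [-0.5   0.9  -0.41  1.99  1.29  1.34  1.79] 11
200 -30 0.0 0.18 [-0.72  0.85 -0.01  2.38  1.95  0.99  1.48] 6
200 0 none
200 30 0.012 0.01 [ 0.46  1.02 -0.94  2.55  2.93  1.07  2.48] 3
200 60 0.001 0.01 [ 0.89  1.33 -1.46  2.23  1.97  0.45 -2.21] 6
200 90 0.0 0.17 [ 0.82  1.27 -1.3   1.85  0.37  0.61 -0.31] 8
200 120 0.0 0.34 [ 0.6   1.24 -1.13  1.48  0.14  1.2   0.21] 7
```

```bash
cat >> kin.py <<'E'
from scipy.spatial.transform import Slerp
def sim(q,P1,R1,n=20): # continuation along straight path, least joint change
    P0,R0=fk(q);S=Slerp([0,1],R.concatenate([R0,R1]));m=9
    for k in range(1,n+1):
        P=P0+(P1-P0)*k/n;Rt=S(k/n);qp=q
        s=so.least_squares(lambda x:np.r_[(fk(x)[0]-P)*5,(fk(x)[1].inv()*Rt).as_rotvec(),.01*(x-qp)],np.clip(q,lo+.003,hi-.003),bounds=(lo+.002,hi-.002))
        q=s.x;m=min(m,np.min(np.minimum(q-lo,hi-q)));e=np.linalg.norm(s.fun[:6])
    return e,m,q
E
python3 - <<'E'
from kin import *
from h import *
np.set_printoptions(suppress=True,linewidth=150)
st=r.get_state()
for az in (-100,-90,-75,-60,-45,-30):
    Rt=Rf(np.radians(az),B,-1);o=[]
    for z in (220,112):
        G=w((-10,65,z));P=G+Rt.apply([0,0,.019])
        bs=[b for b in ik(P,Rt,st['q'],10) if b[0]<.02]
        o.append(max(bs,key=lambda b:b[1]) if bs else (9,0,np.zeros(1)))
    P=w((-10,65,220))+Rt.apply([0,0,.019]);e,m,q=sim(st['q'],P,Rt)
    print(az,[(round(b[1],2),b[2].round(2)) for b in o],'sim',round(e,3),round(m,2),q.round(2))
    go(w((-10,65,220)),Rt)
E
```

```text
-100 [(np.float64(0.09), array([-0.48,  1.15, -0.64,  1.13,  0.9 ,  2.  ,  1.82])), (np.float64(0.2), array([-0.48,  1.29, -0.62,  1.12,  0.94,  1.89,  1.75]))] sim 0.0 0.0 [-0.42  1.19 -0.81  1.12  1.    2.09  1.76]
t 14.85 q [0.129, 1.091, -1.357, 2.559, 1.781, 1.93, 0.788] F [0.7, 1.9, -0.9] op 0.102
 shift cm [-18.72  -4.55  -3.46] turn deg [-49.8  33.8 -14. ] P [0.562 0.213 0.209]
-90 [(np.float64(0.19), array([-0.5 ,  1.1 , -0.61,  1.26,  0.96,  1.9 ,  1.88])), (np.float64(0.3), array([-0.52,  1.24, -0.58,  1.26,  1.  ,  1.79,  1.8 ]))] sim 0.0 0.0 [-0.4   1.19 -0.92  1.25  1.13  2.09  1.78]
t 14.85 q [0.129, 1.091, -1.357, 2.559, 1.781, 1.93, 0.788] F [0.7, 1.9, -0.9] op 0.102
 shift cm [-18.73  -4.72  -3.25] turn deg [-43.6  29.9 -21.3] P [0.564 0.213 0.209]
-75 [(np.float64(0.36), array([-0.55,  1.03, -0.57,  1.46,  1.07,  1.73,  1.94])), (np.float64(0.46), array([-0.57,  1.18, -0.53,  1.46,  1.11,  1.63,  1.83]))] sim 0.0 0.0 [-0.36  1.19 -1.06  1.45  1.3   2.09  1.81]
t 14.85 q [0.129, 1.091, -1.357, 2.559, 1.781, 1.93, 0.788] F [0.7, 1.9, -0.9] op 0.102
 shift cm [-18.83 
[... 531 characters left out ...]
)), (np.float64(0.68), array([-0.7 ,  1.07, -0.33,  1.88,  1.43,  1.27,  1.78]))] sim 0.0 0.03 [-0.3   1.15 -1.17  1.86  1.57  2.    1.93]
t 14.85 q [0.129, 1.091, -1.357, 2.559, 1.781, 1.93, 0.788] F [0.7, 1.9, -0.9] op 0.102
 shift cm [-19.3   -5.54  -2.59] turn deg [-13.9  11.4 -52. ] P [0.575 0.217 0.209]
-30 [(np.float64(0.48), array([-0.73,  0.83, -0.25,  2.08,  1.58,  1.13,  1.88])), (np.float64(0.48), array([-0.81,  1.04, -0.13,  2.08,  1.71,  1.06,  1.63]))] sim 0.0 0.02 [-0.26  1.11 -1.16  2.05  1.71  1.9   2.  ]
t 14.85 q [0.129, 1.091, -1.357, 2.559, 1.781, 1.93, 0.788] F [0.7, 1.9, -0.9] op 0.102
 shift cm [-19.63  -5.76  -2.52] turn deg [ -3.3   4.7 -61.3] P [0.578 0.221 0.209]
```

>>> carry_out(rows=[[[-2,-0.6,-0.5],[-1.7,1.4,-6.5],1],[[-4,-1.2,-1],[-3.5,2.9,-13],1],[[-6,-1.8,-1.5],[-5.2,4.3,-19.5],1],[[-8,-2.4,-2],[-7,5.7,-26],1],[[-10,-3,-2.2],[-8.7,7.1,-32.5],1],[[-12,-3.6,-2.4],[-10.4,8.6,-39],1],[[-14,-4.2,-2.6],[-12.2,10,-45.5],1],[[-16,-4.8,-2.6],[-13.9,11.4,-52],1],[[-18,-5.2,-2.6],[-13.9,11.4,-52],1],[[-19.3,-5.5,-2.6],[-13.9,11.4,-52],1],[[-19.3,-5.5,-2.6],[-13.9,11.4,-52],1],[[-19.3,-5.5,-2.6],[-13.9,11.4,-52],1]])

```text
clock: 16.05
tool_pos: [0.575, 0.2164, 0.2065]
eef_rot: [0.82, -0.341, 0.425, 0.177]
contact_force: [0.1, -0.2, -0.3]
opening: 0.102
finger_force: 20.0
```

```bash
python3 - <<'E'
from h import *
Rt=Rf(np.radians(-45),B,-1)
go(w((-10,65,220)),Rt);go(w((-10,65,112)),Rt)
s=snap('scene','s6.png');i=cv2.imread('pics/s6.png')[80:230,280:460]
g=r.get_state();print(R.from_quat(g['eef_rot']).as_matrix()[:,2].round(2),g['tool_pos'].round(3))
cv2.imwrite('pics/s6c.png',cv2.resize(i,None,fx=3.9,fy=3.9,interpolation=cv2.INTER_CUBIC))
E
```

```text
t 16.05 q [-0.303, 1.142, -1.146, 1.858, 1.56, 1.975, 1.927] F [0.1, -0.2, -0.3] op 0.102
 shift cm [ 0.19 -0.09 -0.18] turn deg [ 0.2  0.2 -0. ] P [0.575 0.217 0.209]
t 16.05 q [-0.303, 1.142, -1.146, 1.858, 1.56, 1.975, 1.927] F [0.1, -0.2, -0.3] op 0.102
 shift cm [-8.63 -0.1   6.04] turn deg [ 0.2  0.2 -0. ] P [0.575 0.217 0.101]
[ 0.58 -0.58 -0.58] [0.575 0.216 0.207]
```

View pics/s6c.png

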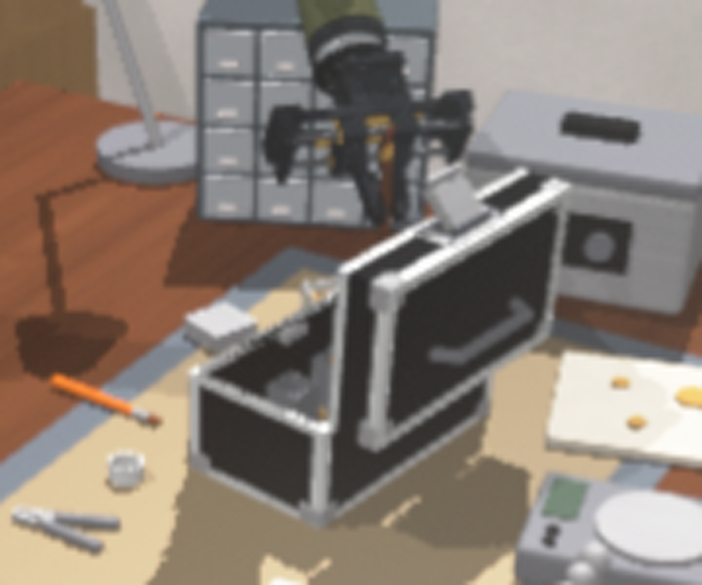

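The crop shows the gripper over the left sleeve with the burnisher's brown tip up, at about (388,150). The lid stands upright. I'll check that numerically and then lower.

```bash
python3 - <<'E'
from h import *
g=r.get_state();Q=R.from_quat(g['eef_rot']);G=g['tool_pos']-Q.apply([0,0,.019]);print('G',G.round(4),'t=',Q.apply([-np.cos(B),0,-np.sin(B)]).round(2),Q.apply([np.cos(B),0,-np.sin(B)]).round(2))
for n in('scene','wrist','top'):
    s=snap(n);print(n,[pix(s,G+[0,0,d]).round(0)[0].tolist() for d in(.069,.051,.039,.02,0,-.04,-.057)])
    i=s['image'].astype(int);hsv=cv2.cvtColor(s['image'],cv2.COLOR_RGB2HSV)
    m=((hsv[...,0]<15)&(hsv[...,1]>110)&(hsv[...,2]>40)&(hsv[...,2]<190)).astype(np.uint8)
    c=pix(s,G+[0,0,.03])[0]
    nl,l,S,ce=cv2.connectedComponentsWithStats(m)
    for k in range(1,nl):
        if 6<S[k,4]<1500 and np.hypot(*(ce[k]-c))<110: print('  blob',S[k].tolist(),ce[k].round(0).tolist())
E
```

```text
G [0.5642 0.2271 0.2176] t= [-0.66  0.67 -0.34] [ 0. -0.  1.]
scene [[380.0, 113.0], [380.0, 118.0], [380.0, 121.0], [379.0, 126.0], [379.0, 131.0], [378.0, 142.0], [378.0, 146.0]]
  blob [363, 140, 3, 5, 7] [364.0, 142.0]
  blob [367, 141, 4, 4, 9] [368.0, 143.0]
wrist [[319.0, 176.0], [319.0, 211.0], [319.0, 229.0], [319.0, 252.0], [319.0, 271.0], [319.0, 299.0], [319.0, 308.0]]
  blob [303, 177, 31, 46, 904] [320.0, 198.0]
  blob [309, 237, 27, 61, 1226] [321.0, 267.0]
top [[181.0, 176.0], [183.0, 177.0], [185.0, 178.0], [187.0, 180.0], [190.0, 182.0], [194.0, 185.0], [196.0, 186.0]]
  blob [254, 247, 2, 4, 8] [254.0, 248.0]
```

>>> carry_out(rows=[[[-1.6,0,1.15],[0,0,0],1],[[-3.2,-0.1,2.3],[0,0,0],1],[[-4.8,-0.1,3.4],[0,0,0],1],[[-6.2,-0.1,4.4],[0,0,0],1],[[-7.4,-0.1,5.2],[0,0,0],1],[[-8.4,-0.1,5.9],[0,0,0],1],[[-8.4,-0.1,5.9],[0,0,0],1],[[-8.4,-0.1,5.9],[0,0,0],1]])

```text
clock: 17.05
tool_pos: [0.5757, 0.218, 0.1041]
eef_rot: [0.82, -0.341, 0.425, 0.177]
contact_force: [-0.0, -0.1, -0.4]
opening: 0.099
finger_force: 20.0
```

```bash
python3 - <<'E'
from h import *
g=r.get_state();Q=R.from_quat(g['eef_rot']);G=g['tool_pos']-Q.apply([0,0,.019]);print('G',G.round(4),w((-10,65,112)).round(4),g['contact_force'].round(1),Q.apply([np.cos(B),0,-np.sin(B)]).round(3))
E
```

```text
G [0.5648 0.229  0.1151] [0.5644 0.2284 0.112 ] [-0.  -0.1 -0.4] [ 0.003 -0.003  1.   ]
```

>>> carry_out(rows=[[[0,0,0],[0,0,0],0.65],[[0,0,0],[0,0,0],0.65],[[0,0,0],[0,0,0],0.65],[[0,0,0],[0,0,0],0.65],[[0,0,0],[0,0,0],0.65],[[0,0,0],[0,0,0],0.65],[[1.6,0,-1.2],[0,0,0],0.65],[[4.9,0,-3.4],[0,0,0],0.65],[[8.2,0,-5.7],[0,0,0],0.65],[[12.3,0,-8.6],[0,0,0],0.65],[[14,0,-10],[0,0,0],0.65],[[14,0,-10],[0,0,0],0.65]])

```text
clock: 18.25
tool_pos: [0.5753, 0.2198, 0.2797]
eef_rot: [0.819, -0.342, 0.426, 0.174]
contact_force: [-0.6, 0.9, -1.2]
opening: 0.352
finger_force: 0.0
```

```bash
cat >> h.py <<'E'
def blobs(s,c,rad,mx=3000,cond=None):
    hsv=cv2.cvtColor(s['image'],cv2.COLOR_RGB2HSV).astype(int)
    m=cond(hsv) if cond else (hsv[...,0]<15)&(hsv[...,1]>110)&(hsv[...,2]>40)&(hsv[...,2]<190)
    nl,l,S,ce=cv2.connectedComponentsWithStats(m.astype(np.uint8))
    for k in range(1,nl):
        if 4<S[k,4]<mx and np.hypot(*(ce[k]-c))<rad: print('  blob',S[k].tolist(),ce[k].round(0).tolist())
E
python3 - <<'E'
from h import *
from kin import *
np.set_printoptions(suppress=True,linewidth=150)
g=r.get_state();print(g['tool_pos'],g['opening'],g['contact_force'].round(1),g['q'].round(2))
for n in('wrist','top'):
    s=snap(n)
    print(n,'down',[pix(s,w((-10,65,z))).round(0)[0].tolist() for z in(132,114,102,84,6)])
    blobs(s,pix(s,w((-10,65,123)))[0],60)
# plan for brush: sim to pick hover
for b in (35,40):
  Bb=np.radians(b)
  G,t=tool(BR,AZ);Rt=Rf(AZ-np.pi,np.pi/2-Bb);P=G+Rt.apply([0,0,-.1])
  for x in sorted([x for x in ik(P,Rt,g['q'],20) if x[0]<.02],key=lambda x:-x[1])[:4]: print('pick',b,round(x[1],2),x[2].round(2))
  Rt=Rf(np.radians(-30),Bb,-1);P=w((-10,-65,200))+Rt.apply([0,0,.019])
  for x in sorted([x for x in ik(P,Rt,g['q'],20) if x[0]<.02],key=lambda x:-x[1])[:3]: print('ins',b,round(x[1],2),x[2].round(2))
  Rt=Rf(np.radians(105),Bb,-1);P=w((-10,-65,200))+Rt.apply([0,0,.019])
  for x in sorted([x for x in ik(P,Rt,g['q'],20) if x[0]<.02],key=lambda x:-x[1])[:3]: print('ins105',b,round(x[1],2),x[2].round(2))
E
```

```text
[0.57528267 0.21980162 0.27966852] 0.35172579278340776 [-0.6  0.9 -1.2] [-0.29  1.03 -1.19  1.82  1.5   1.99  2.03]
wrist down [[323.0, 340.0], [323.0, 344.0], [323.0, 347.0], [323.0, 350.0], [323.0, 362.0]]
  blob [313, 342, 10, 10, 70] [318.0, 346.0]
  blob [316, 354, 9, 10, 58] [321.0, 359.0]
top down [[199.0, 188.0], [201.0, 189.0], [202.0, 190.0], [204.0, 191.0], [211.0, 195.0]]
pick 35 0.01 [ 0.92  0.93 -0.78  2.55  2.38  1.06 -0.99]
pick 35 0.01 [ 0.92  0.93 -0.78  2.55  2.38  1.06 -0.99]
pick 35 0.01 [ 0.92  0.93 -0.78  2.55  2.38  1.06 -0.99]
pick 35 0.01 [ 0.92  0.93 -0.78  2.55  2.38  1.06 -0.99]
ins 35 0.18 [-0.72  0.85 -0.01  2.38  1.95  0.99  1.48]
ins 35 0.18 [-0.72  0.85 -0.01  2.38  1.95  0.99  1.48]
ins 35 0.18 [-0.72  0.85 -0.01  2.38  1.95  0.99  1.48]
ins105 35 0.23 [ 0.73  1.26 -1.24  1.66  0.22  0.92 -0.02]
ins105 35 0.23 [ 0.73  1.26 -1.24  1.66  0.22  0.92 -0.02]
ins105 35 0.23 [ 0.73  1.26 -1.24  1.66  0.22  0.92 -0.02]
ins 40 0.21 [-0.68  0.79 -0.01  2.35  1.93  0.88  1.57]
ins 40 0.21 [-0.68  0.79 -0.01  2.35  1.93  0.88  1.57]
ins 40 0.21 [-0.68  0.79 -0.01  2.35  1.93  0.88  1.57]
ins105 40 0.27 [ 0.7   1.2  -1.2   1.68  0.25  0.89 -0.05]
ins105 40 0.27 [ 0.7   1.2  -1.2   1.68  0.25  0.89 -0.05]
ins105 40 0.27 [ 0.7   1.2  -1.2   1.68  0.25  0.89 -0.05]
```

```bash
python3 - <<'E'
from h import *
from kin import *
np.set_printoptions(suppress=True,linewidth=150)
g=r.get_state()
def top(tag,G,Rt):
    P=G+Rt.apply([0,0,.019]);bs=sorted([x for x in ik(P,Rt,g['q'],14) if x[0]<.02],key=lambda x:-x[1]);o=[]
    for x in bs:
        if all(np.abs(x[2]-y[2]).max()>.5 for y in o): o.append(x)
    print(tag,[(round(x[1],2),x[2].round(2).tolist()) for x in o[:2]])
G,t=tool(BR,AZ)
for b in (15,25,35):
  Bb=np.radians(b)
  for fl in (1,-1):
    Rt=Rf(AZ-np.pi,np.pi/2-Bb,fl)
    top(f'pick {b} {fl}',G,Rt);top(f' up8',G+[0,0,.08],Rt)
    for az in (-30,105): top(f' ins {az}',w((-10,-65,150)),Rf(np.radians(az),Bb,-fl))
E
```

```text
pick 15 1 [(np.float64(0.38), [0.83, 0.97, -0.46, 2.07, 1.88, 0.42, -0.36])]
 up8 [(np.float64(0.18), [0.71, 0.79, -0.26, 2.07, 1.39, 0.22, 0.07])]
 ins -30 [(np.float64(0.18), [-0.87, 1.23, 0.05, 2.38, 1.89, 1.38, 1.09])]
 ins 105 [(np.float64(0.17), [0.79, 1.57, -1.3, 1.55, 0.14, 1.03, 0.16])]
pick 15 -1 [(np.float64(0.11), [0.53, 0.94, 0.04, 2.09, 3.12, 0.15, 1.45])]
 up8 [(np.float64(0.01), [0.54, 0.78, 0.02, 2.07, 0.49, 0.05, -2.19]), (np.float64(0.01), [0.5, 0.78, 0.09, 2.07, -0.63, 0.05, -1.08])]
 ins -30 [(np.float64(0.19), [-0.6, 1.24, -0.38, 2.37, 1.82, 1.77, -1.89]), (np.float64(0.05), [-1.43, 1.85, 1.31, 2.41, 3.35, 0.57, 2.61])]
 ins 105 [(np.float64(0.13), [0.37, 1.21, -0.27, 1.58, -0.87, 1.32, -2.03])]
pick 25 1 [(np.float64(0.35), [0.94, 1.06, -0.68, 2.21, 2.25, 0.76, -0.67])]
 up8 [(np.float64(0.35), [0.91, 0.86, -0.62, 2.21, 2.08, 0.58, -0.58])]
 ins -30 [(np.float64(0.16), [-0.81, 1.1, 0.03, 2.4, 1.97, 1.23, 1.2])]
 ins 105 [(np.float64(0.21), [0.76, 1.46, -1.26, 1.61, 0.22, 0.95, 0.08])]
pick 25 -1 [(np.float64(0.32), [0.46, 0.99, 0.13, 2.24, 3.21, 0.51, 1.32])]
 
[... 243 characters left out ...]
1.11, -0.22, 1.63, -0.86, 1.2, -2.06])]
pick 35 1 [(np.float64(0.22), [0.95, 1.15, -0.72, 2.34, 2.49, 1.07, -0.87])]
 up8 [(np.float64(0.21), [0.96, 0.95, -0.74, 2.35, 2.36, 0.91, -0.83])]
 ins -30 [(np.float64(0.18), [-0.73, 0.98, 0.02, 2.38, 2.03, 1.03, 1.33])]
 ins 105 [(np.float64(0.26), [0.72, 1.34, -1.21, 1.66, 0.29, 0.88, -0.01])]
pick 35 -1 [(np.float64(0.19), [0.38, 1.09, 0.23, 2.37, 3.21, 0.9, 1.25])]
 up8 [(np.float64(0.18), [0.41, 0.88, 0.18, 2.38, 3.18, 0.7, 1.33])]
 ins -30 [(np.float64(0.2), [-0.4, 1.01, -0.53, 2.36, 1.88, 1.43, -1.58]), (np.float64(0.01), [-1.29, 1.53, 1.32, 2.41, 3.72, 0.69, 2.65])]
 ins 105 [(np.float64(0.16), [0.25, 1.02, -0.17, 1.69, -0.84, 1.08, -2.09])]
```

```bash
cat >> h.py <<'E'
B2=np.radians(30)
E
python3 - <<'E'
from h import *
from kin import *
np.set_printoptions(suppress=True,linewidth=150)
g=r.get_state();Q=R.from_quat(g['eef_rot'])
Rm=Q*R.from_rotvec([0,0,np.radians(60)])
Rm90=Q*R.from_rotvec([0,0,np.radians(100)])
go([.50,-.05,.30],Rm)
P=np.array([.50,-.05,.30])+Rm.apply([0,0,.019]);e,m,q=sim(g['q'],P,Rm);print(e,m,q)
G,t=tool(BR,AZ);Rt=Rf(AZ-np.pi,np.pi/2-B2);P=G+[0,0,.08]+Rt.apply([0,0,.019]);print(sim(q,P,Rt))
E
```

```text
t 18.35 q [-0.287, 1.031, -1.187, 1.823, 1.499, 1.986, 2.026] F [0.1, 0.2, -0.6] op 0.352
 shift cm [ 9.89 24.25 11.73] turn deg [ 0. -0. 60.] P [ 0.511 -0.061  0.289]
9.363993225513748e-06 0.1104958935763729 [ 0.21354382  0.86869481 -1.29848561  2.42068156  1.52612696  1.81222765  0.8206001 ]
(np.float64(8.81006732735955e-06), np.float64(0.002000000000000224), array([ 1.2485704 ,  1.30168959, -1.468     ,  2.26475184,  1.9530906 ,  1.40656824, -0.21345692]))
```

>>> carry_out(rows=[[[0.8,2,1],[0,0,0],0.5],[[1.6,4,2],[0,0,0],0.5],[[2.5,6.1,2.9],[0,0,6],0.5],[[3.3,8.1,3.9],[0,0,12],0.5],[[4.1,10.1,4.9],[0,0,18],0.5],[[4.9,12.1,5.9],[0,0,24],0.5],[[5.8,14.1,6.8],[0,0,30],0.5],[[6.6,16.2,7.8],[0,0,36],0.5],[[7.4,18.2,8.8],[0,0,42],0.5],[[8.2,20.2,9.8],[0,0,48],0.5],[[9.1,22.2,10.7],[0,0,54],0.5],[[9.9,24.2,11.7],[0,0,60],0.5]])

```text
clock: 19.55
tool_pos: [0.5105, -0.0616, 0.2877]
eef_rot: [-0.539, 0.706, -0.455, 0.059]
contact_force: [0.4, 0.1, 0.2]
opening: 0.499
finger_force: 0.0
```

```bash
python3 - <<'E'
from h import *
from kin import *
np.set_printoptions(suppress=True,linewidth=150)
g=r.get_state();s=snap('top')
print('top L',[pix(s,w((-10,65,z))).round(0)[0].tolist() for z in(132,114,102,84)])
blobs(s,pix(s,w((-10,65,123)))[0],25)
G,t=tool(BR,AZ);Rt=Rf(AZ-np.pi,np.pi/2-B2);go(G+[0,0,.08],Rt);P=G+[0,0,.08]+Rt.apply([0,0,.019]);print(sim(g['q'],P,Rt))
E
```

```text
top L [[199.0, 188.0], [201.0, 189.0], [202.0, 190.0], [204.0, 191.0]]
  blob [203, 192, 5, 4, 10] [205.0, 194.0]
t 19.6 q [0.218, 0.869, -1.295, 2.427, 1.525, 1.811, 0.813] F [-2.4, -3.5, -0.8] op 0.498
 shift cm [17.64 15.94 24.96] turn deg [-28.   10.4 113.3] P [ 0.465 -0.354  0.104]
(np.float64(8.595585730556598e-06), np.float64(0.002000000000000224), array([ 1.24857059,  1.30168948, -1.468     ,  2.26475177,  1.95309049,  1.40656781, -0.21345679]))
```

```bash
python3 - <<'E'
from h import *
from kin import *
np.set_printoptions(suppress=True,linewidth=150)
g=r.get_state();Q=R.from_quat(g['eef_rot'])
G,t=tool(BR,AZ);Rt=Rf(AZ-np.pi,np.pi/2-B2)
off=lambda Rr:Rr.apply([0,0,.019])
def chain(q,steps):
    for n,P,Rr in steps:
        e,m,q=sim(q,np.array(P)+off(Rr),Rr,14);print(' ',n,round(e,4),round(m,3),q.round(2))
    return q
Rm=Q*R.from_rotvec([0,0,np.radians(60)])
base=[('hov',G+[0,0,.08],Rt),('pick',G,Rt),('lift',G+[0,0,.15],Rt)]
q=chain(g['q'],base)
for az in(-30,105,90):
    s=1 if az>0 else -1
    Ri=Rf(np.radians(az),B2,-1)
    tot=(Rt.inv()*Ri).as_rotvec();print(az,np.degrees(tot).round(0))
    for sg in (-1,1):
        Rh=Rt*R.from_rotvec([0,0,sg*np.radians(80)])
        print(' sense',sg);chain(q,[('turn',[.48,-.15,.27],Rh),('ins',w((-10,-65,220)),Ri),('low',w((-10,-65,118)),Ri)])
E
```

```text
hov 0.0 0.002 [ 1.25  1.3  -1.47  2.26  1.95  1.41 -0.21]
  pick 0.0 0.009 [ 1.23  1.46 -1.37  2.27  2.14  1.44 -0.24]
  lift 0.0 0.002 [ 1.27  1.11 -1.47  2.23  1.8   1.26 -0.18]
-30 [-45.  10. 167.]
 sense -1
  turn 0.0 0.002 [ 0.84  0.82 -1.47  2.3   1.51  1.28  0.81]
  ins 0.0 0.039 [-0.19  1.05 -1.    2.37  1.75  1.85  1.74]
  low 0.0 0.155 [-0.23  1.28 -0.89  2.35  1.89  1.93  1.6 ]
 sense 1
  turn 0.0 0.002 [ 0.84  0.82 -1.47  2.3   1.51  1.28 -1.98]
  ins 0.2283 0.002 [-1.34  1.21  1.16  2.19 -1.    0.04 -1.95]
  low 0.2779 0.002 [-1.35  1.46  1.07  2.12 -1.    0.04 -2.19]
105 [-10.  87.  38.]
 sense -1
  turn 0.0 0.002 [ 0.84  0.82 -1.47  2.3   1.51  1.28  0.81]
  ins 0.0 0.019 [ 0.76  1.31 -1.3   1.64  0.19  0.96 -0.01]
  low 0.0 0.178 [ 0.74  1.44 -1.22  1.63  0.28  0.9   0.06]
 sense 1
  turn 0.0 0.002 [ 0.84  0.82 -1.47  2.3   1.51  1.28 -1.98]
  ins 0.0 0.002 [ 0.78  1.41 -1.47  1.64  0.39  1.02 -0.2 ]
  low 0.0 0.008 [ 0.77  1.54 -1.38  1.62  0.49  0.97 -0.13]
90 [-14.  84.  54.]
 sense -1
  turn 0.0 0.002 [ 0.84  0.82 -1.47  2.3   1.51  1.28  0.81]
  ins 0.0 0.015 [ 0.84  1.28 -1.31  1.84  0.24  0.63 -0.18]
  low 0.0 0.168 [ 0.82  1.43 -1.21  1.83  0.33  0.56 -0.11]
 sense 1
  turn 0.0 0.002 [ 0.84  0.82 -1.47  2.3   1.51  1.28 -1.98]
  ins 0.0 0.002 [ 0.87  1.39 -1.47  1.84  0.5   0.7  -0.44]
  low 0.0 0.01 [ 0.86  1.53 -1.36  1.82  0.61  0.64 -0.37]
```

>>> carry_out(rows=[[[1.2,1.1,1.5],[-1.9,0.7,7.6],0.5],[[2.4,2.1,3],[-3.7,1.4,15.1],0.5],[[3.5,3.2,4.5],[-5.6,2.1,22.7],0.5],[[4.7,4.3,6],[-7.5,2.8,30.2],0.5],[[5.9,5.3,7.5],[-9.3,3.5,37.8],0.5],[[7.1,6.4,9],[-11.2,4.2,45.3],0.5],[[8.2,7.4,10.5],[-13.1,4.9,52.9],0.5],[[9.4,8.5,12],[-14.9,5.5,60.4],0.5],[[10.6,9.6,13.5],[-16.8,6.2,68],0.5],[[11.8,10.6,15],[-18.7,6.9,75.5],0.5],[[12.9,11.7,16.5],[-20.5,7.6,83.1],0.5],[[14.1,12.8,18],[-22.4,8.3,90.6],0.5]])

```text
clock: 20.8
tool_pos: [0.4657, -0.2795, 0.1504]
eef_rot: [0.15, 0.947, -0.18, 0.222]
contact_force: [-0.7, 0.3, 0.3]
opening: 0.503
finger_force: 0.0
```

```bash
python3 - <<'E'
from h import *
G,t=tool(BR,AZ);Rt=Rf(AZ-np.pi,np.pi/2-B2);go(G+[0,0,.08],Rt)
E
```

```text
t 20.8 q [0.996, 1.121, -1.4, 2.381, 1.842, 1.486, -0.17] F [-0.7, 0.3, 0.3] op 0.503
 shift cm [ 0.75 -5.37  6.94] turn deg [-5.2  1.9 22.8] P [ 0.465 -0.354  0.104]
```

>>> carry_out(rows=[[[0.2,-1.3,1.7],[-1.3,0.5,5.7],0.5],[[0.4,-2.7,3.5],[-2.6,1,11.4],0.5],[[0.6,-4,5.2],[-3.9,1.4,17.1],0.5],[[0.75,-5.4,6.9],[-5.2,1.9,22.8],0.5],[[0.75,-5.4,6.9],[-5.2,1.9,22.8],0.5],[[0.75,-5.4,6.9],[-5.2,1.9,22.8],0.5],[[0.75,-5.4,6.9],[-5.2,1.9,22.8],0.5]])

```text
clock: 21.5
tool_pos: [0.4662, -0.3526, 0.1064]
eef_rot: [0.323, 0.91, -0.089, 0.245]
contact_force: [0.4, 1.0, -0.1]
opening: 0.5
finger_force: 0.0
```

```bash
python3 - <<'E'
from h import *
G,t=tool(BR,AZ);Rt=Rf(AZ-np.pi,np.pi/2-B2);go(G+[0,0,.03],Rt);go(G,Rt)
s=snap('wrist');print(pix(s,np.array([G+d*t for d in (-.057,0,.043,.061,.075)])).round(0).tolist())
# pale handle / brown bristle blobs
blobs(s,pix(s,G)[0],150,8000,lambda h:(h[...,0]>12)&(h[...,0]<26)&(h[...,1]>60)&(h[...,1]<140)&(h[...,2]>150))
blobs(s,pix(s,G+.068*t)[0],60,3000)
E
```

```text
t 21.5 q [1.234, 1.256, -1.414, 2.267, 1.96, 1.347, -0.243] F [0.4, 1.0, -0.1] op 0.5
 shift cm [ 2.65 -0.17  4.58] turn deg [0.  0.2 0.4] P [ 0.465 -0.354  0.054]
t 21.5 q [1.234, 1.256, -1.414, 2.267, 1.96, 1.347, -0.243] F [0.4, 1.0, -0.1] op 0.5
 shift cm [ 4.16 -0.16  7.17] turn deg [0.  0.2 0.4] P [ 0.465 -0.354  0.024]
[[318.0, 213.0], [319.0, 159.0], [319.0, 101.0], [319.0, 70.0], [319.0, 41.0]]
  blob [306, 84, 5, 7, 12] [308.0, 86.0]
  blob [222, 267, 6, 11, 33] [224.0, 271.0]
  blob [228, 267, 3, 4, 5] [229.0, 268.0]
  blob [271, 275, 28, 23, 301] [284.0, 289.0]
  blob [311, 36, 18, 28, 468] [320.0, 49.0]
  blob [346, 78, 7, 1, 7] [349.0, 78.0]
  blob [328, 90, 39, 6, 106] [344.0, 92.0]
```

>>> carry_out(rows=[[[1,-0.2,1.8],[0,0,0],0.5],[[2,-0.2,3.5],[0,0,0],0.5],[[3,-0.2,5],[0,0,0],0.5],[[3.7,-0.2,6.2],[0,0,0],0.5],[[4.3,-0.2,7.1],[0,0,0],0.5],[[4.3,-0.2,7.1],[0,0,0],0.5],[[4.3,-0.2,7.1],[0,0,0],1],[[4.3,-0.2,7.1],[0,0,0],1],[[4.3,-0.2,7.1],[0,0,0],1],[[4.3,-0.2,7.1],[0,0,0],1],[[4.3,-0.2,7.1],[0,0,0],1]], newtons=20)

```text
clock: 22.65
tool_pos: [0.4635, -0.3552, 0.024]
eef_rot: [0.324, 0.909, -0.089, 0.245]
contact_force: [-0.2, -0.0, 0.9]
opening: 0.107
finger_force: 20.0
```

```bash
python3 - <<'E'
from h import *
Q=R.from_quat(r.get_state()['eef_rot']);print('up',Q.inv().apply([0,0,1]).round(3),'left',Q.inv().apply([0,1,0]).round(3),'x',Q.inv().apply([1,0,0]).round(3))
G,t=tool(BR,AZ);Rt=Rf(AZ-np.pi,np.pi/2-B2);go(G,Rt)
Rh=Rt*R.from_rotvec([0,0,-np.radians(80)]);go([.48,-.15,.27],Rh)
E
```

```text
up [-0.504 -0.003 -0.864] left [ 0.546  0.773 -0.322] x [-0.669  0.634  0.388]
t 22.65 q [1.217, 1.42, -1.31, 2.271, 2.151, 1.396, -0.283] F [-0.2, -0.0, 0.9] op 0.107
 shift cm [-0.03  0.19  0.07] turn deg [-0.1  0.3  0.2] P [ 0.465 -0.354  0.024]
t 22.65 q [1.217, 1.42, -1.31, 2.271, 2.151, 1.396, -0.283] F [-0.2, -0.0, 0.9] op 0.107
 shift cm [ -2.29  16.85 -25.31] turn deg [ -0.2   0.2 -79.8] P [ 0.487 -0.156  0.254]
```

>>> carry_out(rows=[[[-2,0,-3.5],[0,0,0],1],[[-4,0,-6.9],[0,0,0],1],[[-6,0,-10.4],[0,0,0],1],[[-5.6,1.9,-12],[0,0,-8],1],[[-5.2,3.8,-13.7],[0,0,-16],1],[[-4.8,5.6,-15.3],[0,0,-24],1],[[-4.4,7.5,-17],[0,0,-32],1],[[-3.9,9.4,-18.7],[0,0,-40],1],[[-3.5,11.3,-20.3],[0,0,-48],1],[[-3.1,13.1,-22],[0,0,-56],1],[[-2.7,15,-23.6],[0,0,-64],1],[[-2.3,16.9,-25.3],[0,0,-72],1]])

```text
clock: 23.85
tool_pos: [0.4875, -0.1546, 0.2537]
eef_rot: [-0.275, 0.925, -0.217, 0.145]
contact_force: [0.1, -0.0, -0.4]
opening: 0.107
finger_force: 20.0
```

```bash
python3 - <<'E'
from h import *
from kin import *
g=r.get_state()
for az in (-30,-40):
    Ri=Rf(np.radians(az),B2,-1);G=w((-10,-65,220));go(G,Ri);print(sim(g['q'],G+Ri.apply([0,0,.019]),Ri))
E
```

```text
t 23.85 q [0.825, 0.793, -1.427, 2.303, 1.518, 1.245, 0.67] F [0.1, -0.0, -0.4] op 0.107
 shift cm [-19.07  17.58  -1.48] turn deg [  33.1   14.3 -111.2] P [0.557 0.092 0.21 ]
(np.float64(1.1416205414177223e-05), np.float64(0.06918007426895967), array([-0.20185415,  1.03356943, -0.97392568,  2.36769101,  1.75384452,
        1.82170133,  1.7348788 ]))
t 23.85 q [0.825, 0.793, -1.427, 2.303, 1.518, 1.245, 0.67] F [0.1, -0.0, -0.4] op 0.107
 shift cm [-18.8   17.48  -1.47] turn deg [  27.6   20.7 -104.3] P [0.556 0.09  0.21 ]
(np.float64(1.0170143095123145e-05), np.float64(0.06944906106474114), array([-0.21197445,  1.04899201, -0.99278461,  2.23793031,  1.62071335,
        1.85566598,  1.72686395]))
```

>>> carry_out(rows=[[[-1.3,1.2,-0.5],[2.2,1,-7.4],1],[[-2.5,2.3,-1],[4.4,1.9,-14.8],1],[[-3.8,3.5,-1.5],[6.6,2.9,-22.2],1],[[-5.1,4.7,-2],[8.8,3.8,-29.7],1],[[-6.4,5.9,-2],[11,4.8,-37.1],1],[[-7.6,7,-2],[13.2,5.7,-44.5],1],[[-8.9,8.2,-2],[15.4,6.7,-51.9],1],[[-10.2,9.4,-2],[17.7,7.6,-59.3],1],[[-11.4,10.5,-2],[19.9,8.6,-66.7],1],[[-12.7,11.7,-2],[22.1,9.5,-74.1],1],[[-14,12.9,-2],[24.3,10.5,-81.5],1],[[-15.3,14.1,-1.8],[26.5,11.4,-89],1]])

```text
clock: 25.05
tool_pos: [0.5426, 0.0453, 0.2243]
eef_rot: [0.78, -0.412, 0.465, 0.076]
contact_force: [0.1, -0.2, -0.4]
opening: 0.107
finger_force: 20.0
```

```bash
python3 - <<'E'
from h import *
Ri=Rf(np.radians(-30),B2,-1);G=w((-10,-65,220));go(G,Ri)
E
```

```text
t 25.05 q [-0.087, 0.981, -1.059, 2.362, 1.65, 1.781, 1.439] F [0.1, -0.2, -0.4] op 0.107
 shift cm [-3.42 -3.7  -0.61] turn deg [  6.6   2.8 -22.2] P [0.557 0.092 0.21 ]
```

>>> carry_out(rows=[[[-1.1,-1.2,-0.3],[2.2,1,-7.4],1],[[-2.3,-2.5,-0.5],[4.4,1.9,-14.8],1],[[-3.4,-3.7,-0.6],[6.6,2.8,-22.2],1],[[-3.4,-3.7,-0.6],[6.6,2.8,-22.2],1],[[-3.4,-3.7,-0.6],[6.6,2.8,-22.2],1],[[-3.4,-3.7,-0.6],[6.6,2.8,-22.2],1]])

```text
clock: 25.65
tool_pos: [0.5573, 0.0895, 0.2113]
eef_rot: [0.835, -0.229, 0.483, 0.129]
contact_force: [0.5, -1.1, -0.1]
opening: 0.107
finger_force: 20.0
```

```bash
python3 - <<'E'
from h import *
Ri=Rf(np.radians(-30),B2,-1);go(w((-10,-65,220)),Ri);go(w((-10,-65,119)),Ri)
g=r.get_state();Q=R.from_quat(g['eef_rot']);G=g['tool_pos']-Q.apply([0,0,.019])
for n in('wrist','scene'):
    s=snap(n);print(n,'brush',[pix(s,G+[0,0,d]).round(0)[0].tolist() for d in(.075,.061,.043,0,-.057)])
    blobs(s,pix(s,G+[0,0,.068])[0],70)
    print(' burn',[pix(s,w((-10,65,z))).round(0)[0].tolist() for z in(132,114,102,84,6)],'file',[pix(s,w((-10,0,z))).round(0)[0].tolist() for z in(135,84)])
    blobs(s,pix(s,w((-10,65,123)))[0],40)
E
```

```text
t 25.65 q [-0.194, 1.035, -0.983, 2.368, 1.751, 1.828, 1.732] F [0.5, -1.1, -0.1] op 0.107
 shift cm [-0.13 -0.2  -0.07] turn deg [ 0.3  0.  -0.5] P [0.557 0.092 0.21 ]
t 25.65 q [-0.194, 1.035, -0.983, 2.368, 1.751, 1.828, 1.732] F [0.5, -1.1, -0.1] op 0.107
 shift cm [-8.88 -0.15  4.98] turn deg [ 0.3  0.  -0.5] P [0.557 0.092 0.11 ]
wrist brush [[318.0, 146.0], [318.0, 180.0], [319.0, 214.0], [320.0, 270.0], [320.0, 315.0]]
  blob [310, 140, 31, 41, 1060] [325.0, 160.0]
 burn [[119.0, 411.0], [133.0, 415.0], [141.0, 417.0], [152.0, 421.0], [188.0, 431.0]] file [[224.0, 370.0], [240.0, 386.0]]
scene brush [[356.0, 122.0], [356.0, 126.0], [356.0, 131.0], [355.0, 143.0], [355.0, 158.0]]
 burn [[378.0, 153.0], [378.0, 157.0], [377.0, 160.0], [377.0, 165.0], [376.0, 183.0]] file [[367.0, 159.0], [366.0, 171.0]]
```

>>> carry_out(rows=[[[-1.7,0,1],[0,0,0],1],[[-3.4,-0.1,1.9],[0,0,0],1],[[-5.1,-0.1,2.9],[0,0,0],1],[[-6.6,-0.15,3.7],[0,0,0],1],[[-7.9,-0.15,4.4],[0,0,0],1],[[-8.8,-0.15,4.9],[0,0,0],1],[[-8.8,-0.15,4.9],[0,0,0],1],[[-8.8,-0.15,4.9],[0,0,0],1]])

```text
clock: 26.55
tool_pos: [0.5569, 0.0925, 0.1106]
eef_rot: [0.836, -0.228, 0.483, 0.129]
contact_force: [-0.2, -0.1, -0.8]
opening: 0.106
finger_force: 20.0
```

```bash
python3 - <<'E'
from h import *
g=r.get_state();Q=R.from_quat(g['eef_rot']);G=g['tool_pos']-Q.apply([0,0,.019]);print(G.round(4),w((-10,-65,119)).round(4),g['contact_force'].round(1),Q.apply([np.cos(B2),0,-np.sin(B2)]).round(3),Q.inv().apply([0,0,1]).round(2))
E
```

```text
[0.5427 0.1008 0.1201] [0.5429 0.1001 0.119 ] [-0.2 -0.1 -0.8] [-0.002 -0.003  1.   ] [ 0.87 -0.   -0.5 ]
```

>>> carry_out(rows=[[[0,0,0],[0,0,0],0.65],[[0,0,0],[0,0,0],0.65],[[0,0,0],[0,0,0],0.65],[[0,0,0],[0,0,0],0.65],[[0,0,0],[0,0,0],0.65],[[0,0,0],[0,0,0],0.65],[[1.7,0,-1],[0,0,0],0.65],[[4.4,0,-2.5],[0,0,0],0.65],[[8,0,-4.5],[0,0,0],0.65],[[11.5,0,-6.5],[0,0,0],0.65],[[13,0,-7.5],[0,0,0],0.65],[[13,0,-7.5],[0,0,0],0.65]])

```text
clock: 27.75
tool_pos: [0.5571, 0.0926, 0.2632]
eef_rot: [0.835, -0.228, 0.485, 0.128]
contact_force: [-0.1, -0.1, -1.1]
opening: 0.347
finger_force: 0.0
```

```bash
python3 - <<'E'
from h import *
from kin import *
g=r.get_state();print(g['tool_pos'].round(3),g['contact_force'].round(1),g['q'].round(2))
# retreat pose for looking: grip at (0.40,-0.05,0.33), same orientation steeper
Ri=Rf(np.radians(0),np.radians(60),-1);P=np.array([.40,.03,.33])
for P in ([.40,.03,.33],[.42,-.15,.33],[.40,-.15,.40]):
    P=np.array(P);go(P,Ri);print(sim(g['q'],P+Ri.apply([0,0,.019]),Ri))
E
```

```text
[0.557 0.093 0.263] [-0.1 -0.1 -1.1] [-0.16  0.92 -1.04  2.34  1.69  1.78  1.83]
t 27.75 q [-0.164, 0.916, -1.037, 2.345, 1.69, 1.779, 1.835] F [-0.1, -0.1, -1.1] op 0.347
 shift cm [ -0.32  12.81 -10.86] turn deg [ 21.4 -29.5 -22. ] P [0.41  0.03  0.314]
(np.float64(0.0031703625174087603), np.float64(0.002000000000000224), array([-0.20993003,  0.15963135, -0.11633653,  2.5151743 ,  1.77658686,
        0.18015699,  2.658     ]))
t 27.75 q [-0.164, 0.916, -1.037, 2.345, 1.69, 1.779, 1.835] F [-0.1, -0.1, -1.1] op 0.347
 shift cm [ 5.15 27.34 -1.54] turn deg [ 21.4 -29.5 -22. ] P [ 0.43  -0.15   0.314]
(np.float64(0.03592938019286471), np.float64(0.002000000000000224), array([ 0.84562995,  0.2766063 , -0.63144527,  2.40457123,  2.33576874,
        0.042     ,  2.658     ]))
t 27.75 q [-0.164, 0.916, -1.037, 2.345, 1.69, 1.779, 1.835] F [-0.1, -0.1, -1.1] op 0.347
 shift cm [10.37 28.3  -6.53] turn deg [ 21.4 -29.5 -22. ] P [ 0.41  -0.15   0.384]
(np.float64(0.17335628682874563), np.float64(0.0020000000000000087), array([ 1.31340989,  0.1635025 , -1.08682713,  2.4296939 ,  2.32757119,
        0.042     ,  2.658     ]))
```

```bash
python3 - <<'E'
from h import *
from kin import *
g=r.get_state();Q=R.from_quat(g['eef_rot']);P=g['tool_pos']+[-.04,-.26,.05];print((shift(P)).round(1));print(sim(g['q'],P,Q))
E
```

```text
27.75 [0.5571 0.0926 0.2632] [[0.426, -0.505, 0.751], [-0.257, -0.863, -0.435], [0.867, -0.008, -0.498]]
[ 9.3 24.4  5.8]
(np.float64(0.06778326501808273), np.float64(0.002000000000000224), array([ 0.69486151,  0.85574101, -1.468     ,  2.558     ,  1.91030599,
        1.6812238 ,  2.25855855]))
```

>>> carry_out(rows=[[[2.5,2,-1],[0,0,0],0.65],[[4,5,0],[0,0,0],0.65],[[5,8,1],[0,0,0],0.65],[[5.5,11,2],[0,0,0],0.65],[[6,14,3],[0,0,0],0.65],[[6.5,17,4],[0,0,0],0.65],[[6.5,17,4],[0,0,0],0.65],[[6.5,17,4],[0,0,0],0.65],[[6.5,17,4],[0,0,0],0.65]])

```text
clock: 28.65
tool_pos: [0.54, -0.0853, 0.2998]
eef_rot: [0.837, -0.229, 0.479, 0.13]
contact_force: [-0.2, 0.5, 0.1]
opening: 0.348
finger_force: 0.0
```

```bash
python3 - <<'E'
from h import *
g=r.get_state();print(g['tool_pos'].round(3),g['q'].round(2),g['contact_force'].round(1))
s=snap('top','end.png');s2=snap('wrist','endw.png')
for nm,c in (('top',s),('wrist',s2)):
  for y,zs in ((65,(132,114,102,84)),(0,(135,104,84)),(-65,(138,124,106,84))):
    print(nm,y,[pix(c,w((-10,y,z))).round(0)[0].tolist() for z in zs])
h=cv2.cvtColor(s['image'],cv2.COLOR_RGB2HSV)
for y in (65,-65):
    u,v=pix(s,w((-10,y,110)))[0].round().astype(int)
    print(y,u,v);
    for rr in range(v-8,v+9): print(rr,' '.join('%02x%02x%02x'%tuple(s['image'][rr,cc]) for cc in range(u-8,u+10)))
E
```

```text
[ 0.54  -0.085  0.3  ] [ 0.4   0.97 -1.47  2.56  1.79  1.94  2.08] [-0.2  0.5  0.1]
top 65 [[199.0, 188.0], [201.0, 189.0], [202.0, 190.0], [204.0, 191.0]]
top 0 [[222.0, 191.0], [224.0, 193.0], [226.0, 195.0]]
top -65 [[245.0, 195.0], [245.0, 196.0], [247.0, 197.0], [248.0, 198.0]]
wrist 65 [[-67.0, 533.0], [-46.0, 530.0], [-33.0, 529.0], [-15.0, 526.0]]
wrist 0 [[23.0, 500.0], [51.0, 497.0], [66.0, 496.0]]
wrist -65 [[112.0, 465.0], [121.0, 465.0], [132.0, 465.0], [143.0, 465.0]]
65 201 189
181 161616 4f4f53 78787f 7f8287 76757d 6d6e73 69696f 6e6d73 6d6d72 6e6c71 717177 737479 76777b 76777a 7e7e82 7f7f83 7e7c80 77797b
182 252627 65656c 7e8186 828388 75767b 6b6a70 6b6970 68696d 67686f 69696f 6b6c71 6b696e 6d6c72 6b6b70 6d6d72 6f6f75 6d6e72 6f6f74
183 28272d 67686c 828288 808086 78787d 6e6e74 6f6f73 6f6e73 6b6a71 6a6970 6b6a6f 6b6b70 69696e 6c6b71 6d6f73 6d6c71 6c6d72 6b6c71
184 3a393b 717176 828388 7f7e85 77777c 6d6c72 828086 929298 898a8f 7b7b80 7a7c80 747479 6c6c71 6d6d72 6d6d71 6c6c71 6f6e73 6c6e72
185 4f4e54 7b7b82 838389 85858c 7a7a7e 727176 8a8a8f 818186 707074 79797e 8f8f94 9
[... 3129 characters left out ...]
8 645642 625742 5d5850 4b494d 42464a 4d5055 414448
201 8e7b5c 8d7a5b bea983 ada496 6a6866 454548 434345 454447 444443 5c5247 695d46 665843 645842 564c42 444348 424449 3f4447 3c3e42
202 92826b b6a17c b6a07b 958c82 848587 707277 5d5f61 57595d 484a4d 5d5d5f 6a625a 6b5d49 685845 574e41 414344 3f4147 3a3d42 505256
203 757070 8b7e6c c4ae89 baa787 8e8375 757375 6d6c6f 77777b 828488 7f8185 8a8a8f 84807e 776e61 736858 5e5c59 424448 373b3e 494c50
204 94959b 9c9ca2 aea9a8 b2aaa3 9d9896 7a7a7c 666568 646466 66686c 67666b 68686d 737275 737174 7b7a7c 757679 494c4f 383d41 3e4246
205 a5a4ab a8a8ae a8a9b0 aba9af a3a3a9 a09fa7 87898e 67666b 626164 5f5f62 5e5f62 606164 626266 656769 66676b 545556 444649 3d4042
```

>>> carry_out(rows=[[[0,-2,0],[0,0,0],0.65],[[0,-4,-1],[0,0,0],0.65],[[0,-5,-2],[0,0,0],0.65],[[0,-5,-2],[0,0,0],0.65],[[0,-5,-2],[0,0,0],0.65]])

```text
clock: 29.25
tool_pos: [0.5506, -0.0334, 0.311]
eef_rot: [0.837, -0.228, 0.48, 0.131]
contact_force: [-1.0, -0.1, 0.2]
opening: 0.347
finger_force: 0.0
```

```bash
python3 - <<'E'
from h import *
g=r.get_state();print(g['tool_pos'].round(3),g['q'].round(3),g['contact_force'].round(1))
# lid still open: compare scene around the lid with the earlier open view
a=cv2.imread('pics/s6.png')[125:200,365:425].astype(int);b=snap('scene')['image'][125:200,365:425,::-1].astype(int)
print('lid diff',np.abs(a-b).mean().round(1))
print(r.finish_job())
E
```

```text
[ 0.551 -0.033  0.311] [ 0.277  0.951 -1.462  2.479  1.727  1.958  2.066] [-1.  -0.1  0.2]
lid diff 6.9
the job is handed in; nothing more can be done
None
```

The case is open, the burnisher stands in the left sleeve and the brush in the right, and I handed the job in at about 29 s; the final camera pixels fit both tools being upright at the bottom and the lid still back, but the hand-in returned no verdict.

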